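# Change over the shoe-tree dryer

## Task

Flip the dryer's red isolator handle off (leaning to the black dot) before anything goes into or out of the tray. Then move the dry green toe cap from the tray to the turntable, standing as it is now, lay every cedar shoe tree flat in the tray sole down with none on top of another, and set the blue vent lever in line with the orange pointer. Only when all that is done flip the red handle back on (leaning to the green dot); do not disturb the brass doorstop, key dish, heel stand or polish tin.

Things in the scene. Friction and masses are not known exactly. Their poses are not given: they have to be found in the camera images.
- tray_floor (a point): Centre of the tray floor, 20 mm above the console. The tray is the front of the fixed white and grey dryer (300 x 360 mm): inside it measures 150 mm along this frame's x (away from the robot) and 320 mm along y (robot's left); z up. Rim 14 mm above the floor on three sides; at x = +80 mm the control panel rises 40 mm above the floor.
- isolator (a joint): Red isolator handle on the panel, hinged about the dryer's x axis: rad from upright, positive leaning to +y of tray_floor. +0.6 (stop, green dot) is ON, -0.6 (stop, black dot) is OFF. It is top-heavy and falls to the nearer stop once past upright (about 0.06 N m at most), so it rests only at the two stops.
- isolator_grip (a point): Centre of the red grip, 18 mm across the dryer's x (pinch it there), 14 mm across its swing, 36 mm long, 70 mm from the hinge; z along the handle away from the hinge. Below it is a 10 mm thick steel stem.
- isolator_hinge (a point): Hinge of the red handle, 2 mm above the panel top (62 mm above the console), 155 mm in x and -85 mm in y from tray_floor.
- vent_lever (a joint): Blue vent lever beside the isolator, hinged about the dryer's x axis: rad from upright, positive leaning to +y of tray_floor, stops at -0.85 and +0.85. Stiff (0.12 N m friction): it stays where it is left.
- vent_lever_grip (a point): Centre of the blue grip, same size as the red one, 70 mm from its hinge; z along the lever away from the hinge.
- vent_lever_hinge (a point): Hinge of the blue lever, 62 mm above the console, 155 mm in x and +85 mm in y from tray_floor.
- set_pointer (a joint): Angle of the orange set-point pointer, same zero and sense as vent_lever: the lever is in line when both values are equal. It cannot be felt or moved; it only shows the wanted angle.
- set_pointer_tip (a point): Tip of the orange pointer, 58 mm from its pivot, on the same axis as the blue lever but 33 mm farther along the dryer's x, on the far face of a 90 mm steel disc (neither can be felt); z points along the pointer.
- turntable: Lazy susan, smoked glass disc 294 mm across on a steel bearing, turning about z with slight friction (0.06 N m). Origin: on the console at its axis. Disc top at z = 26 mm; a steel lip 4 mm thick runs round the edge (inside radius 143 mm), 6 mm above the disc.
- tree1: Slim cedar toe-shaping shoe tree, reddish wood, 110 long x 42 wide x 34 mm high, 0.11 kg. Origin: centre of its flat underside (sole); x along it to the round toe (+55 mm), z up. Full width from x = -30 to +34 mm (grip across y there), then the toe round; a heel tail 22 mm wide and high with a brass button from -30 to -55 mm. May be absent.
- tree2: Slim cedar toe-shaping shoe tree, reddish wood, 110 long x 42 wide x 34 mm high, 0.11 kg. Origin: centre of its flat underside (sole); x along it to the round toe (+55 mm), z up. Full width from x = -30 to +34 mm (grip across y there), then the toe round; a heel tail 22 mm wide and high with a brass button from -30 to -55 mm. May be absent.
- tree3: Slim cedar toe-shaping shoe tree, reddish wood, 110 long x 42 wide x 34 mm high, 0.11 kg. Origin: centre of its flat underside (sole); x along it to the round toe (+55 mm), z up. Full width from x = -30 to +34 mm (grip across y there), then the toe round; a heel tail 22 mm wide and high with a brass button from -30 to -55 mm. May be absent.
- tree4: Slim cedar toe-shaping shoe tree, reddish wood, 110 long x 42 wide x 34 mm high, 0.11 kg. Origin: centre of its flat underside (sole); x along it to the round toe (+55 mm), z up. Full width from x = -30 to +34 mm (grip across y there), then the toe round; a heel tail 22 mm wide and high with a brass button from -30 to -55 mm. May be absent.
- toe_cap: Green rubber rain-boot toe cap with a yellow band, 78 long x 60 wide x 45 mm high, 0.12 kg, straight sides to 36 mm high (grip across y, 60 mm). Origin: in its flat underside, 40 mm from the flat back (-x) and 38 mm from the round toe (+x); z up. Starts in the tray.
- doorstop: Brass bell-shaped doorstop, 44 mm across, 52 mm high, standing at the middle of the turntable; leave alone. Origin: centre of its underside.
- key_dish: Teal glazed key dish, 110 mm across, 30 mm high; leave alone. Origin: centre of its underside.
- heel_stand: Chrome heel stand, foot 80 mm across, 101 mm high; leave alone. Origin: centre of its underside.
- polish_tin: Black shoe-polish tin, 72 mm across, 26 mm high; leave alone. Origin: centre of its underside.
There are look-alikes about, which are no part of the job. Leave any pink look-alike of the tree4 alone.

How it is judged:
By the outcome, as a careful person would: the job done as asked, in the order asked, and still so for the second after the job is handed in, with the robot touching nothing.
Of tree1, tree2, tree3, tree4 only 2 to 4 are there at a start; the rules pass over those that are not, and their reading is None.
At some moment in a run one of tree1, tree2, tree3, tree4, toe_cap may be knocked a few centimetres aside while the robot is not near it.
It also fails if it takes over 210 s, if anything falls off the work surface, if the arm or the gripper's body presses on something with over 40 N, if the wrist force passes 120 N, or if a joint passes its speed limit or range.

## Robot

A 7-joint arm with a two-finger parallel gripper is mounted at the origin on the work surface. World frame = base frame: x ahead of the robot, y to its left, z up, the work surface at z = 0. Lengths are in m, angles in degrees, forces in N, time in s.
With the tool pointing down it reaches from about 0.4 to 0.85 m from the base axis. Payload 4.5 kg.
Tool frame: the origin (TCP) lies on the centre line of the jaws, within the pads' length; the fingertips stand 25 mm ahead of it and the grasp point (between the pads) lies 6 mm ahead of it (tips_ahead is the distance from the TCP to the fingertips, in m); z points along the fingers, y is the line along which they close (so a half turn about z gives the same grasp; the last joint's range is limited). The gripper opens to 85 mm and grips with 20 to 120 N. Pads are 22 mm wide; open, the fingers measure 114 mm over their backs; the gripper's body (76 mm by 85 mm) begins 54 mm behind the grasp point. The pads swing forward as they close: fully open they stand 13 mm farther back than shut.
Start: joints at [-74.095, 39.483, -11.15, 89.685, 9.013, 51.709, -12.324], TCP at [0.151, 0.607, 0.256] pointing down, gripper open.
Joint ranges: [-172.22, 172.22], [-26.19, 119.32], [-84.43, 86.54], [7.71, 146.69], [-57.33, 237.33], [2.42, 119.75], [-152.13, 152.13]. Speed limits (degrees/s): [147.25, 147.25, 180, 180, 180, 180, 180].

## Interface

Orientations are given as [roll, pitch, yaw] about the fixed x, y, z axes, in that order (R = Rz(yaw) Ry(pitch) Rx(roll)).
In Python, from rig import * gives the robot as it stands.
- The arm moves only by the tool jog_arm, never from a script. Its argument "targets" is a list of rows, each an object with "travel": the shift along the tool's x, y, z in cm, a list of three; "twist": the turn, a rotation vector about the tool's x, y, z in degrees, a list of three. In form: [{"travel": [x, y, z], "twist": [ax, ay, az]}, ...]. A call has 1 to 8 rows; each row shifts and turns the commanded pose from where the row before left it, along the tool's axes as they then stand; what a row does not reach is not made up. A row lasts 1/12 s, in which the tool goes at most 41.7 mm and 7.16 degrees, less where a joint would pass 70% of its speed; a pose out of reach is approached as far as the arm can. A call is refused whole if a number of a shift passes 4.17 or a number of a turn 7.16, either way. A call with a gripper value outside its range is refused whole. "fingers" is the opening, from 0 (shut) to 1 (fully open), set as the call begins (left out, the last holds). The fingers move at their own pace and stop on an object; "squeeze" is the grip in N (left out, the last holds). Time passes only in rows, so rows that do not move let the fingers close. It gives the time, the measured TCP pose, the force, the opening and the grip force at its end, in the units of the state.
- get_obs(): the state, without advancing time (a new reading comes with each control period).
- camera(name): name is "scene" or "top" or "wrist"; returns the picture (480x640x3 uint8, red, green, blue); there is no depth.
- camera_info(name): a dict with "camera_matrix" (3x3 intrinsics, pixels), "rvec" (rotation vector, rad) and "tvec" (3), from world to camera coordinates, as OpenCV has them. Camera axes: x right, y down, z forward; pixel columns grow to the right and rows downward; lengths in m; the calibration is good to about 2 mm. The wrist camera is an equidistant fisheye: a pixel r from the principal point sees the ray r / f radians off the axis. A picture is of the moment at which its call begins: read the wrist's pose just before it. camera_info takes no time and is no camera call; for the wrist camera it gives the pose at the moment of the call.
- job_done(): hands the job in; it is judged then, once.
The state is a dict: "time_s": time; "q": joint angles; "qd": joint speeds; "joint_efforts": joint torques, N m; "tool_pos": TCP position; "eef_rot": TCP orientation; "ft_force": force on the tool from outside, world axes, zero at the start; "wrist_torque": the same for the moment, N m; "grip_width": finger opening in m; "grasp_force": force on a finger pad.
Only numpy, scipy, OpenCV 4.12 (cv2) and the standard library are available. Lean on these libraries where they do the work, as an engineer would, in place of code of your own. Each camera call takes 0.05 s, during which the arm holds its last target. There are 200 camera calls.

## Working session

There is one attempt and no reset: what is moved stays moved. The work goes in short steps, Python scripts to look and compute and a tool call to move; the robot and the scene stay as the last step left them, time stands still between calls to the robot, and variables do not carry over. Pictures are saved under pics/ and viewed, at most 14 in all, crops included, and the job is handed in when it is done.

Besides the shell and the picture viewer there is one more tool, called after "Emit:" in YAML: its name, and indented under it one key for each argument. jog_arm: Moves the arm, as the interface text tells. Its arguments: {"type":"object","properties":{"targets":{"type":"array","items":{"type":"object","properties":{"travel":{"type":"array","items":{"type":"number"}},"twist":{"type":"array","items":{"type":"number"}}}}},"fingers":{"type":"number"},"squeeze":{"type":"number"}},"required":["targets"]}

```bash
mkdir -p pics; ls; python3 - <<'E'
from rig import *
import cv2,numpy as np
print(get_obs())
for n in("scene","top"):
    i=camera_info(n);print(n,i)
    cv2.imwrite(f"pics/{n}0.png",camera(n)[:,:,::-1])
E
```

```text
pics
{'time_s': 0.0, 'q': array([-74.0962096 ,  39.53471559, -11.14374324,  89.74740657,
         9.01436466,  51.7095703 , -12.32515105]), 'qd': array([ 0.04182262,  0.00841215, -0.01831744,  0.09862322, -0.00226758,
        0.06572295,  0.02781642]), 'joint_efforts': array([ 5.90915852e-05, -5.39626980e+01, -1.26618773e+00, -1.58554065e+01,
        9.15778452e-03,  9.43736552e-03,  3.10529863e-06]), 'tool_pos': array([0.1507671 , 0.60589688, 0.25545506]), 'eef_rot': array([-1.79890779e+02,  9.97532964e-03,  1.66037371e+02]), 'ft_force': array([-0.33768085,  0.13819582, -0.49882523]), 'wrist_torque': array([0.05085507, 0.00557579, 0.03355611]), 'grasp_force': 0.0, 'grip_width': 0.08524974505867196}
scene {'camera_matrix': array([[544.32598694,   0.        , 317.34252105],
       [  0.        , 544.32598694, 240.66170896],
       [  0.        ,   0.        ,   1.        ]]), 'rvec': array([ 1.81772411,  1.72699466, -0.66951242]), 'tvec': array([ 0.02949113, -0.28008512,  1.57253369])}
top {'camera_matrix': array([[572.18463415,   0.        , 317.81937712],
       [  0.        , 572.18463415, 231.31519655],
       [  0.        ,   0.        ,   1.        ]]), 'rvec': array([ 2.19400761, -2.14972595,  0.07461284]), 'tvec': array([-0.05352529,  0.47242252,  1.34986532])}
```

View pics/scene0.png

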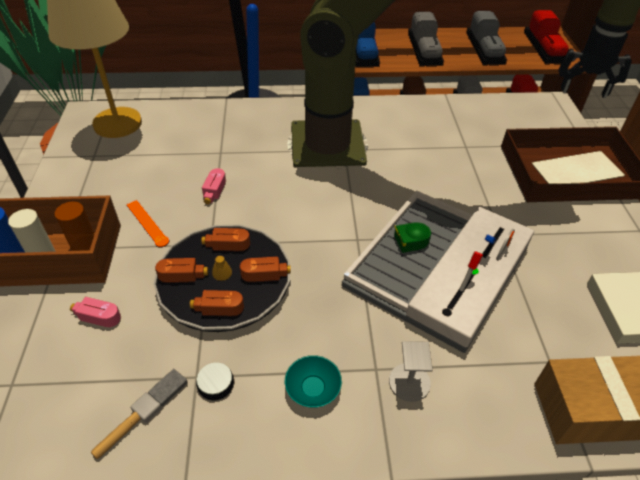

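View pics/top0.png

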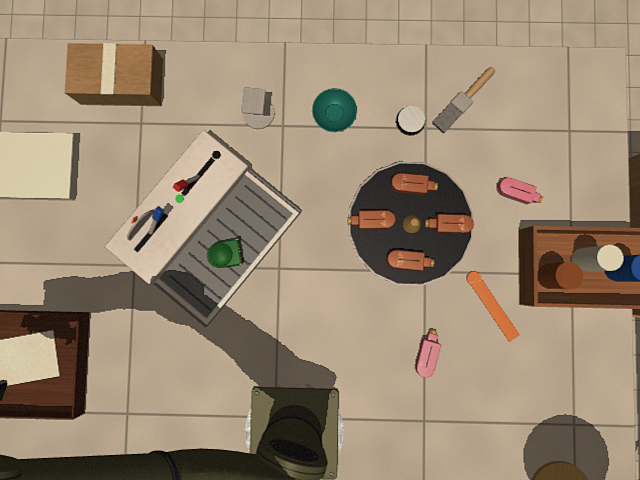

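Scene: four cedar trees on the turntable (top px ~(375,219),(450,223),(413,183),(410,260)), two pink look-alikes off it (428,353),(520,190), and the green cap in the tray (225,252). The red handle is at (180,186) and the blue lever at (158,213). Next I'll enlarge the dryer.

```bash
cat > h.py <<'E'
from rig import *
import cv2,numpy as np
from scipy.spatial.transform import Rotation as Rn
def cam(n):
    i=camera_info(n);R=cv2.Rodrigues(np.array(i["rvec"]))[0];return i["camera_matrix"],R,np.array(i["tvec"]).ravel()
C={n:cam(n) for n in("scene","top")}
def ray(n,uv,c=None):
    K,R,t=c or C[n];p=(np.array(uv,float)-K[:2,2])/K[0,0]
    if n=="wrist":
        r=np.linalg.norm(p)+1e-12;d=np.r_[p/r*np.sin(r),np.cos(r)]
    else: d=np.r_[p,1]
    d=R.T@d;return -R.T@t,d/np.linalg.norm(d)
def onz(n,uv,z,c=None):
    o,d=ray(n,uv,c);return o+d*(z-o[2])/d[2]
def tri(a,b):
    (o,d),(p,e)=a,b
    s=np.linalg.lstsq(np.c_[d,-e],p-o,rcond=None)[0];x=o+s[0]*d;y=p+s[1]*e
    return (x+y)/2,np.linalg.norm(x-y)
def proj(n,P,c=None):
    K,R,t=c or C[n];q=R@np.array(P)+t;
    if n=="wrist":
        r=np.linalg.norm(q[:2]);q2=q[:2]/r*np.arctan2(r,q[2])
    else:q2=q[:2]/q[2]
    return K[0,0]*q2+K[:2,2]
def save(name,im,box=None,s=1):
    if box:im=im[box[1]:box[3],box[0]:box[2]]
    cv2.imwrite(f"pics/{name}.png",cv2.resize(im,None,fx=s,fy=s,interpolation=cv2.INTER_CUBIC)[:,:,::-1])
E
python3 - <<'E'
from h import *
a=cv2.imread("pics/top0.png")[:,:,::-1];b=cv2.imread("pics/scene0.png")[:,:,::-1]
save("topc",a,(95,120,305,330),2.85);save("scenec",b,(335,185,545,355),3.5)
E
```

```text
(no output)
```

View pics/topc.png

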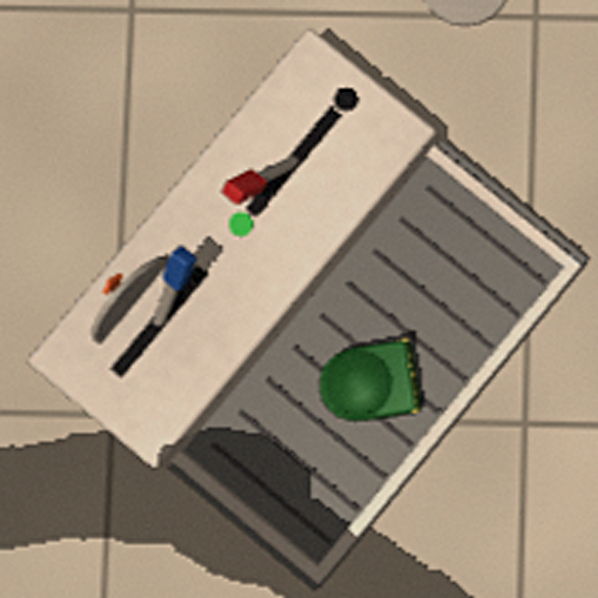

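View pics/scenec.png

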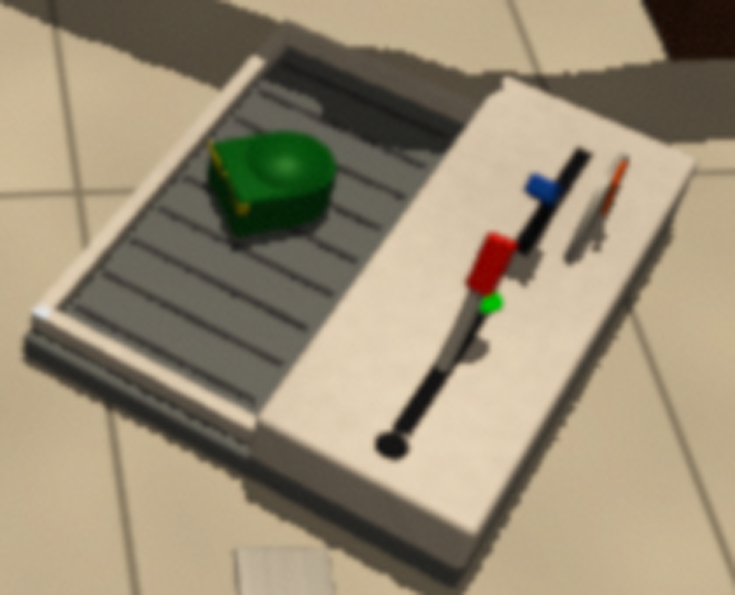

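```bash
cat > m.py <<'E'
from h import *
T=lambda p:(95+p[0]/2.85,120+p[1]/2.85);S=lambda p:(335+p[0]/3.5,185+p[1]/3.5)
pts=dict(A=((320,30),(468,530)),B=((440,133),(258,418)),Cc=((160,465),(507,80)),D=((30,360),(693,160)),
blk=((345,99),(392,445)),grn=((241,224),(490,302)),E=((587,258),(40,312)),
redtop=((236,188),(498,243)),bluetop=((182,258),(545,187)),ptr=((108,285),(624,163)))
r={}
for k,(a,b) in pts.items():
    p,e=tri(ray("top",T(a)),ray("scene",S(b)));r[k]=p;print(k,p.round(4),"gap",round(e,4))
print({k:onz("top",T(pts[k][0]),.06).round(4) for k in"A B Cc D".split()})
A,B,Cc,D=[r[k][:2] for k in("A","B","Cc","D")]
print(np.linalg.norm(A-B),np.linalg.norm(Cc-D),np.linalg.norm(A-D),np.linalg.norm(B-Cc))
f=lambda v:np.degrees(np.arctan2(v[1],v[0]));print(f(A-B),f(D-Cc),f(D-A)-90,f(Cc-B)-90)
E
python3 m.py
```

```text
A [0.7044 0.2238 0.0592] gap 0.0041
B [0.6202 0.1214 0.0559] gap 0.003
Cc [0.3424 0.342  0.0551] gap 0.0039
D [0.425  0.4487 0.0567] gap 0.003
blk [0.6458 0.1974 0.0599] gap 0.0028
grn [0.5407 0.281  0.0577] gap 0.0005
E [0.5207 0.0007 0.0395] gap 0.0081
redtop [0.5583 0.2653 0.1333] gap 0.0026
bluetop [0.5044 0.3097 0.1212] gap 0.0003
ptr [0.4823 0.3674 0.1168] gap 0.0021
{'A': array([0.7038, 0.2216, 0.06  ]), 'B': array([0.6191, 0.1193, 0.06  ]), 'Cc': array([0.3421, 0.3385, 0.06  ]), 'D': array([0.4252, 0.449 , 0.06  ])}
0.1326567414754148 0.1349917949272593 0.35866519391628154 0.3547358720483722
50.55807513412966 52.23974743293126 51.172240814496234 51.54684039918706
```

Panel corners triangulate to z≈0.057 (given 0.060), and the edge length of 0.357 (given 0.36) and yaw of 51.4° are consistent. The red handle is ON (lean about +0.6), the blue lever is at about -0.76 and the pointer at about -0.05. Next I go above the panel.

```bash
cat >> h.py <<'E'
YAW=51.4;TRAY=np.array([.430,.169,.02])
RD=Rn.from_euler('z',YAW,degrees=True).as_matrix()
def dry(x,y,z=0):return TRAY+RD@np.array([x,y,z])   # z above tray floor
def undry(P):return RD.T@(np.array(P)-TRAY)
def plan(P,yaw):
    """turn about tool z first, then travel (cm) in the turned tool frame; tool pointing down"""
    o=get_obs();R=Rn.from_euler('xyz',o["eef_rot"],degrees=True)
    Rt=Rn.from_euler('xyz',[180,0,yaw],degrees=True)
    tw=(R.inv()*Rt).as_rotvec(degrees=True)
    tr=Rt.inv().apply(np.array(P)-o["tool_pos"])*100
    print("t",round(o["time_s"],2),"pos",o["tool_pos"].round(4),"rot",o["eef_rot"].round(1),"TWIST",tw.round(2),"TRAVEL cm",tr.round(2))
E
python3 -c "
from h import *
P=dry(.155,-.005);P[2]=.256;plan(P,141.4);print(P)"
```

```text
t 0.1 pos [0.1508 0.606  0.2556] rot [-179.9    0.   166. ] TWIST [-0.09  0.03 24.64] TRAVEL cm [-4.958e+01 -1.230e+00 -4.000e-02]
[0.53060894 0.28701628 0.256     ]
```

Emit:
jog_arm:
  targets:
    - {"travel": [0,0,0],"twist": [0,0,6.16]}
    - {"travel": [0,0,0],"twist": [0,0,6.16]}
    - {"travel": [0,0,0],"twist": [0,0,6.16]}
    - {"travel": [0,-1.2,0],"twist": [0,0,6.16]}
    - {"travel": [-4,0,0]}
    - {"travel": [-4,0,0]}
    - {"travel": [-4,0,0]}
    - {"travel": [-4,0,0]}
  fingers: 0

```text
validation failed for argument at $.ta...
```

Emit:
jog_arm:
  targets:
    - {"travel": [-4,0,0]}
    - {"travel": [-4,0,0]}
    - {"travel": [-4,0,0]}
    - {"travel": [-4,0,0]}
    - {"travel": [-4,0,0]}
    - {"travel": [-4,0,0]}
    - {"travel": [-4,0,0]}
    - {"travel": [-4,0,0]}

```text
validation failed for argument at $.ta...
```

```bash
python3 - <<'E'
from h import *
P=dry(.155,-.005);P[2]=.133;plan(P,141.4)
save("w1",camera("wrist"));print(camera_info("wrist"))
c=cam("wrist")
for n,p in dict(redhinge=dry(.155,-.085,.042),bluehinge=dry(.155,.085,.042)).items():print(n,proj("wrist",p,c))
E
```

```text
t 0.1 pos [0.1508 0.606  0.2556] rot [-179.9    0.   166. ] TWIST [-0.09  0.03 24.64] TRAVEL cm [-49.58  -1.23  12.26]
{'camera_matrix': array([[371.64829954,   0.        , 313.60740186],
       [  0.        , 371.64829954, 237.6245914 ],
       [  0.        ,   0.        ,   1.        ]]), 'rvec': array([-2.28680911, -1.78982273, -0.25436352]), 'tvec': array([-0.62229994, -0.03814407,  0.37947284])}
redhinge [165.76795055 520.28340498]
bluehinge [184.82697653 474.86208767]
```

View pics/w1.png

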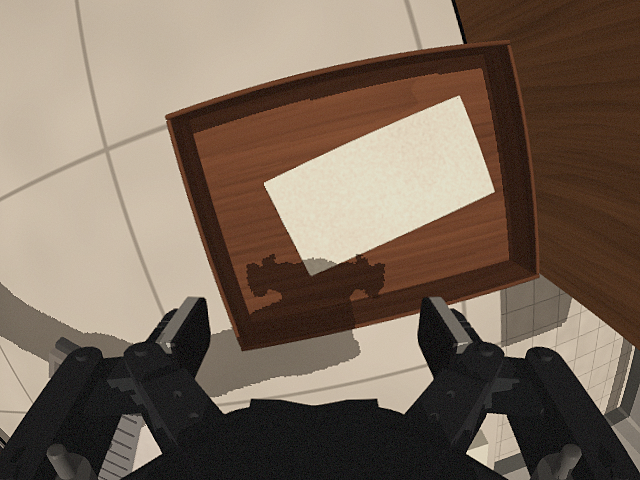

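The moves were refused because each row needs both fields, so this picture only shows the letter tray at the start pose (165–540, 45–345).

Emit:
jog_arm:
  targets:
    - {"travel": [0,0,0],"twist": [0,0,6.16]}
    - {"travel": [0,0,0],"twist": [0,0,6.16]}
    - {"travel": [0,0,0],"twist": [0,0,6.16]}
    - {"travel": [0,-1.2,0],"twist": [0,0,6.16]}
    - {"travel": [-4,0,0],"twist": [0,0,0]}
    - {"travel": [-4,0,0],"twist": [0,0,0]}
    - {"travel": [-4,0,0],"twist": [0,0,0]}
    - {"travel": [-4,0,0],"twist": [0,0,0]}
  fingers: 0

```text
time_s: 0.82
tool_pos: [0.2703, 0.4953, 0.2561]
eef_rot: [-180.0, 0.0, 141.5]
ft_force: [0.8, 0.3, -0.5]
grip_width: 0.0001
grasp_force: 0.0
```

Emit:
jog_arm:
  targets:
    - {"travel": [-4,0,0],"twist": [0,0,0]}
    - {"travel": [-4,0,0],"twist": [0,0,0]}
    - {"travel": [-4,0,0],"twist": [0,0,0]}
    - {"travel": [-4,0,0],"twist": [0,0,0]}
    - {"travel": [-4,0,0],"twist": [0,0,0]}
    - {"travel": [-4,0,0],"twist": [0,0,0]}
    - {"travel": [-4,0,0],"twist": [0,0,0]}
    - {"travel": [-4,0,0],"twist": [0,0,0]}

```text
time_s: 1.48
tool_pos: [0.5207, 0.2953, 0.2561]
eef_rot: [-180.0, -0.0, 141.4]
ft_force: [-0.1, 1.0, -0.4]
grip_width: 0.0001
grasp_force: 0.0
```

```bash
python3 - <<'E'
from h import *
P=dry(.155,-.005);P[2]=.133;plan(P,141.4)
c=cam("wrist");save("w2",camera("wrist"))
np.savez("w2.npz",K=c[0],R=c[1],t=c[2])
for n,p in dict(redhinge=dry(.155,-.085,.04),bluehinge=dry(.155,.085,.04)).items():print(n,proj("wrist",p,c))
E
```

```text
t 1.48 pos [0.5207 0.2953 0.2561] rot [-180.    -0.   141.4] TWIST [-0.02 -0.02 -0.01] TRAVEL cm [-1.29 -0.03 12.31]
redhinge [314.75787257 309.73147623]
bluehinge [315.03328302 123.35724033]
```

View pics/w2.png

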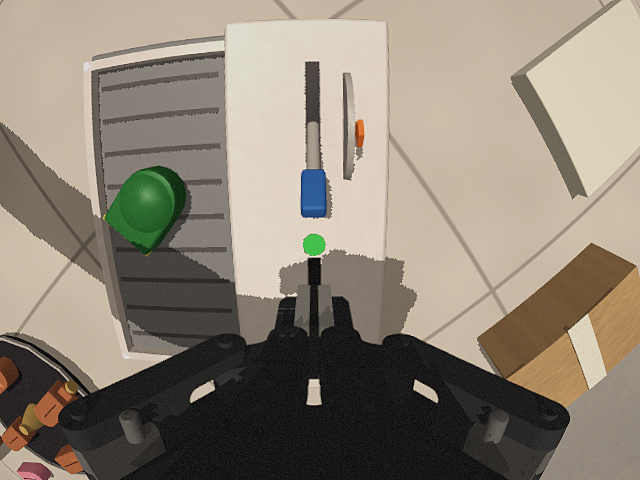

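Wrist view: the blue lever grip is at (313,193), green dot (314,245), pointer tip (360,133) and disc (348,125), and the cap is at (150,205). The closed fingers are over the red handle area (315,300).

```bash
python3 - <<'E'
from h import *
z=np.load("w2.npz");c=(z["K"],z["R"],z["t"])
for n,uv,h in [("green",(314,245),.06),("panTL",(226,24),.06),("panTR",(386,22),.06),("slotTop",(313,62),.06),("discmid",(348,125),.062),("ptrtip",(360,120),.12),("trayTLin",(97,72),.034),("trayBLin",(130,352),.034)]:
    print(n,(undry(onz("wrist",uv,h,c))*1000).round(1))
# lever ends from wrist: assume plane x=155 (dryer)
for n,uv,x in [("bluetopfar",(313,216),.155),("bluebot",(313,172),.155),("ptr",(361,121),.188),("ptr2",(361,146),.188)]:
    o,d=ray("wrist",uv,c);o=undry(o);d=RD.T@d
    # slice: y for several z
    print(n,[( int(h*1000),((o+d*(h-.02-o[2])/d[2])*1000).round(1)[:2]) for h in(.08,.1,.11,.12,.13)])
E
```

```text
green [154.2 -20.8  40. ]
panTL [ 79.4 174.9  40. ]
panTR [214.8 175.7  40. ]
slotTop [153.3 137.5  40. ]
discmid [182.3  83.9  42. ]
ptrtip [185.2  86.4 100. ]
trayTLin [-64.8 152.4  14. ]
trayBLin [ -66.5 -165.    14. ]
bluetopfar [(80, array([153.4,  10.2])), (100, array([153.5,  14.8])), (110, array([153.5,  17.2])), (120, array([153.5,  19.5])), (130, array([153.5,  21.8]))]
bluebot [(80, array([153.4,  46. ])), (100, array([153.4,  48.2])), (110, array([153.5,  49.3])), (120, array([153.5,  50.4])), (130, array([153.5,  51.5]))]
ptr [(80, array([190.9,  86.9])), (100, array([188.4,  86.4])), (110, array([187.1,  86.1])), (120, array([185.9,  85.8])), (130, array([184.6,  85.5]))]
ptr2 [(80, array([191.1,  67.1])), (100, array([188.6,  67.8])), (110, array([187.4,  68.2])), (120, array([186.1,  68.6])), (130, array([184.9,  69. ]))]
```

Emit:
jog_arm:
  targets:
    - {"travel": [-1.4,0,0],"twist": [0,0,0]}
    - {"travel": [0,0,4],"twist": [0,0,0]}
    - {"travel": [0,0,4],"twist": [0,0,0]}
    - {"travel": [0,0,2.5],"twist": [0,0,0]}
    - {"travel": [0,0,1.8],"twist": [0,0,0]}
    - {"travel": [0,0,0],"twist": [0,0,0]}

```text
time_s: 2.03
tool_pos: [0.527, 0.2878, 0.1292]
eef_rot: [-179.6, -0.2, 141.5]
ft_force: [0.4, -0.0, 0.4]
grip_width: 0.0002
grasp_force: 0.0
```

Emit:
jog_arm:
  targets:
    - {"travel": [-1.5,0,0],"twist": [0,0,0]}
    - {"travel": [-1.5,0,0],"twist": [0,0,0]}
    - {"travel": [-1.5,0,0],"twist": [0,0,0]}
    - {"travel": [-1.5,0,0],"twist": [0,0,0]}
    - {"travel": [-1.5,0,0],"twist": [0,0,0]}
    - {"travel": [-1.5,0,0],"twist": [0,0,0]}
    - {"travel": [-1.0,0,0],"twist": [0,0,0]}
    - {"travel": [0,0,0],"twist": [0,0,0]}

```text
time_s: 2.7
tool_pos: [0.6062, 0.2278, 0.1342]
eef_rot: [-179.9, -0.4, 141.4]
ft_force: [-8.6, 3.5, 10.1]
grip_width: -0.0003
grasp_force: 6.7
```

Emit:
jog_arm:
  targets:
    - {"travel": [2,0,0],"twist": [0,0,0]}
    - {"travel": [0,0,-4],"twist": [0,0,0]}
    - {"travel": [0,0,-4],"twist": [0,0,0]}
    - {"travel": [0,0,-4],"twist": [0,0,0]}
    - {"travel": [-4,0,0],"twist": [0,0,0]}
    - {"travel": [-4,0,0],"twist": [0,0,0]}
    - {"travel": [-4,0,0],"twist": [0,0,0]}
    - {"travel": [-3,0,0],"twist": [0,0,0]}

```text
time_s: 3.37
tool_pos: [0.7131, 0.1395, 0.254]
eef_rot: [-180.0, 0.2, 141.2]
ft_force: [0.4, 0.1, 0.1]
grip_width: 0.0001
grasp_force: 0.0
```

```bash
sed -i 's/^def dry/TRAY=TRAY+RD@np.array([-.001,-.002,0])\ndef dry/' h.py; python3 - <<'E'
from h import *
c=cam("wrist");a=camera("wrist");np.savez("w3.npz",K=c[0],R=c[1],t=c[2])
b=camera("top")[120:320,330:500]
save("w3",a)
b=cv2.resize(b,None,fx=2.2,fy=2.2);im=np.zeros((480,800,3),np.uint8)
im[:,:426]=a[:,107:533];im[20:20+b.shape[0],426:426+b.shape[1]]=b
save("w3",im);print(get_obs()["tool_pos"])
E
```

```text
[0.71468647 0.13556444 0.25272653]
```

View pics/w3.png

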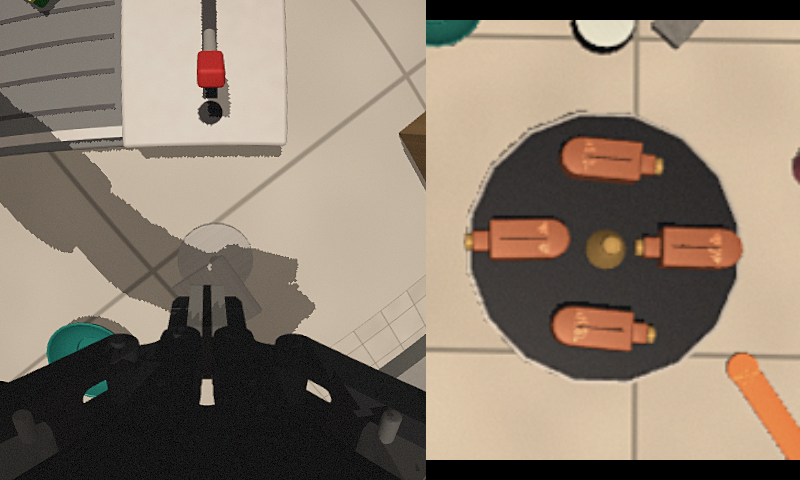

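The red handle now leans to the black dot (grip (210,68), dot (210,112)): OFF. Candidates for the trees are the four reddish ones on the turntable, which fit (cedar, brass button). The pink ones off it are look-alikes. Next I measure.

```bash
cat >> h.py <<'E'
def blobs(im,kind,amin=60):
    h=cv2.cvtColor(im,cv2.COLOR_RGB2HSV)
    if kind=="cedar":m=cv2.inRange(h,(4,110,60),(14,215,255))
    if kind=="green":m=cv2.inRange(h,(50,120,30),(72,255,220))
    m=cv2.morphologyEx(m,cv2.MORPH_CLOSE,np.ones((3,3)));
    cs=[c for c in cv2.findContours(m,cv2.RETR_EXTERNAL,cv2.CHAIN_APPROX_NONE)[0] if cv2.contourArea(c)>amin]
    return cs
def obj(n,cnt,z,c=None):
    """contour -> on plane z: rect centre, angle of long axis to the fuller end (deg), sizes"""
    P=np.array([onz(n,p,z,c)[:2] for p in cnt.reshape(-1,2)],np.float32)*1000
    (cx,cy),(w,h),a=cv2.minAreaRect(P)
    if w<h:a+=90
    M=cv2.moments(P.reshape(-1,1,2));g=np.array([M["m10"],M["m01"]])/M["m00"]
    u=np.array([np.cos(np.radians(a)),np.sin(np.radians(a))])
    if (g-[cx,cy])@u<0:a+=180
    return np.array([cx,cy]),(a+180)%360-180,(max(w,h),min(w,h)),g
E
python3 - <<'E'
from h import *
for n in("top","scene"):
    im=camera(n)
    for k,z in(("cedar",.056),("green",.05)):
        for q in blobs(im,k):
            M=cv2.moments(q);print(n,k,(int(M["m10"]/M["m00"]),int(M["m01"]/M["m00"])),[np.round(v,1) for v in obj(n,q,z)])
print(onz("top",(411,224),.03))
E
```

```text
top cedar (44, 358) [array([149.3, 596.4]), np.float64(0.1), array([239.5, 183.8]), array([165.3, 578.8])]
top cedar (491, 305) [array([ 309.1, -447.4]), np.float64(-145.5), array([180. ,  32.2]), array([ 308.5, -447.1])]
top cedar (407, 259) [array([ 408.4, -254.8]), np.float64(86.0), array([102.6,  43.4]), array([ 408.3, -253.8])]
top cedar (451, 223) [array([ 494.7, -352.3]), np.float64(-88.9), array([104.5,  44.4]), array([ 495.3, -354.2])]
top cedar (373, 219) [array([ 500.5, -172.4]), np.float64(-88.9), array([102.4,  44.5]), array([ 501. , -173.2])]
top cedar (411, 183) [array([ 587.3, -262.4]), np.float64(86.2), array([102.5,  47.7]), array([ 587.3, -261. ])]
top cedar (577, 263) [array([ 479.8, -648.5]), np.float64(178.5), array([371.1, 275.8]), array([ 409.7, -643.7])]
top cedar (86, 96) [array([790.7, 513.9]), np.float64(113.1), array([84.7, 59.5]), array([782.6, 515.9])]
top cedar (147, 86) [array([801. , 384.6]), np.float64(-42.5), array([184.1, 100.9]), array([809.6, 370.5])]
scene cedar (219, 301) [array([ 594.5, -266.8]), np.float64(84.6), array([105.6,  64.3]), array
[... 2206 characters left out ...]
39, 49) [array([-475.4,  771.7]), np.float64(-10.2), array([670.2, 288.3]), array([-445.1,  752.9])]
scene cedar (282, 6) [array([-776.9, -122.9]), np.float64(84.0), array([144.8,  65.5]), array([-782.1, -120.1])]
scene cedar (382, 5) [array([-766.9,  260.1]), np.float64(178.3), array([86.6, 78.4]), array([-780.8,  262.7])]
scene cedar (495, 4) [array([-781.3,  697.8]), np.float64(-60.8), array([204.7, 100.9]), array([-777.5,  698.8])]
scene green (409, 234) [array([422.2, 168.9]), np.float64(-78.2), array([88.3, 83.8]), array([418.1, 160.4])]
scene green (33, 46) [array([-569.9, -994.1]), np.float64(27.2), array([749.8, 224.4]), array([-542.6, -974.4])]
[ 0.4943106  -0.26463164  0.03      ]
```

```bash
python3 - <<'E'
from h import *
plan([.408,-.255,.25],86)
K,R,t=cam("wrist");o=get_obs();Rt=Rn.from_euler('xyz',o["eef_rot"],degrees=True)
print("cam in tool",Rt.inv().apply(-R.T@t-o["tool_pos"]),"axis",Rt.inv().apply(R.T[:,2]))
z=np.load("w2.npz");c=(z["K"],z["R"],z["t"])
a=cv2.imread("pics/w2.png")[:,:,::-1]
for q in blobs(a,"green",300):
  p=obj("wrist",q,.05,c);print(p, undry(np.r_[p[0]/1000,.05]))
E
```

```text
t 3.57 pos [0.7107 0.1427 0.2527] rot [-180.    -0.   141.2] TWIST [-5.000e-02  0.000e+00  5.523e+01] TRAVEL cm [-41.78 -27.42   0.27]
cam in tool [ 0.07032884 -0.00105727 -0.11745874] axis [-2.82364884e-01 -7.29842664e-04  9.59306802e-01]
(array([544.31793213, 274.52185059]), 97.43555355072021, (19.889572143554688, 19.833999633789062), array([544.27996005, 274.73617847])) [ 0.15478811 -0.02150887  0.03      ]
(array([414.75836182, 174.55566406]), -78.83535957336426, (86.56763458251953, 64.09266662597656), array([416.10263373, 171.55431553])) [-0.00416708  0.01737772  0.03      ]
```

Emit:
jog_arm:
  targets:
    - {"travel": [0,0,0],"twist": [0,0,6.9]}
    - {"travel": [0,0,0],"twist": [0,0,6.9]}
    - {"travel": [0,0,0],"twist": [0,0,6.9]}
    - {"travel": [0,0,0],"twist": [0,0,6.9]}
    - {"travel": [0,0,0],"twist": [0,0,6.9]}
    - {"travel": [0,0,0],"twist": [0,0,6.9]}
    - {"travel": [0,0,0],"twist": [0,0,6.9]}
    - {"travel": [0,0,0],"twist": [0,0,6.9]}
  fingers: 1

```text
time_s: 4.23
tool_pos: [0.709, 0.1466, 0.2535]
eef_rot: [-179.9, -0.1, 86.0]
ft_force: [0.3, 0.6, 0.3]
grip_width: 0.0855
grasp_force: 0.0
```

Emit:
jog_arm:
  targets:
    - {"travel": [-3.2,-2.1,0],"twist": [0,0,0]}
    - {"travel": [-3.2,-2.1,0],"twist": [0,0,0]}
    - {"travel": [-3.2,-2.1,0],"twist": [0,0,0]}
    - {"travel": [-3.2,-2.1,0],"twist": [0,0,0]}
    - {"travel": [-3.2,-2.1,0],"twist": [0,0,0]}
    - {"travel": [-3.2,-2.1,0],"twist": [0,0,0]}
    - {"travel": [-3.2,-2.1,0],"twist": [0,0,0]}

```text
time_s: 4.82
tool_pos: [0.5468, -0.0685, 0.2537]
eef_rot: [-180.0, -0.1, 86.4]
ft_force: [1.0, -0.5, -0.9]
grip_width: 0.0856
grasp_force: 0.0
```

Emit:
jog_arm:
  targets:
    - {"travel": [-3.2,-2.1,0],"twist": [0,0,0]}
    - {"travel": [-3.2,-2.1,0],"twist": [0,0,0]}
    - {"travel": [-3.2,-2.1,0],"twist": [0,0,0]}
    - {"travel": [-3.2,-2.1,0],"twist": [0,0,0]}
    - {"travel": [-3.2,-2.1,0],"twist": [0,0,0]}
    - {"travel": [-3.2,-2.1,0],"twist": [0,0,0]}
    - {"travel": [0,0,0],"twist": [0,0,0]}
    - {"travel": [0,0,0],"twist": [0,0,0]}

```text
time_s: 5.48
tool_pos: [0.4085, -0.2532, 0.2537]
eef_rot: [-180.0, -0.0, 86.0]
ft_force: [0.8, 0.1, 0.3]
grip_width: 0.0856
grasp_force: 0.0
```

```bash
python3 - <<'E'
from h import *
plan([.408,-.255,.058],86)
c=cam("wrist");a=camera("wrist");np.savez("w4.npz",K=c[0],R=c[1],t=c[2]);save("w4",a)
for q in blobs(a,"cedar",400):
  M=cv2.moments(q);print((int(M["m10"]/M["m00"]),int(M["m01"]/M["m00"])),[np.round(v,1) for v in obj("wrist",q,.056,c)])
E
```

```text
t 5.48 pos [ 0.4085 -0.2532  0.2537] rot [-180.   -0.   86.] TWIST [-0.02 -0.01 -0.02] TRAVEL cm [-0.19 -0.03 19.57]
(257, 369) [array([ 333.5, -420.4]), np.float64(35.4), array([137.4,  30. ]), array([ 333.5, -419.2])]
(405, 305) [array([ 494.3, -355.1]), np.float64(88.3), array([111.8,  47.4]), array([ 491.4, -353.9])]
(497, 211) [array([ 584.2, -265.7]), np.float64(86.2), array([99.7, 56.7]), array([ 584.2, -264.3])]
(314, 215) [array([ 409.1, -258.6]), np.float64(85.6), array([100.1,  42.5]), array([ 409.2, -257.7])]
(412, 122) [array([ 499.8, -178. ]), np.float64(-87.8), array([100.9,  47.9]), array([ 499.8, -179.3])]
```

View pics/w4.png

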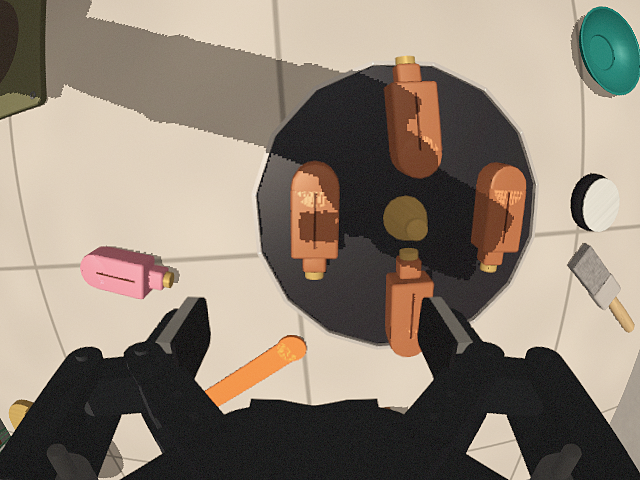

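Tree A (px 314,215) lies sole down on the disc with its toe up-image. All four cedar trees are visible, and the pink one (125,270) is a look-alike. I'll check heights from the two views.

```bash
python3 - <<'E'
from h import *
z=np.load("w4.npz");c=(z["K"],z["R"],z["t"])
def cen(cs):return [np.array([(m:=cv2.moments(q))["m10"]/m["m00"],m["m01"]/m["m00"]]) for q in cs]
T=cen(blobs(camera("top"),"cedar"));W=cen(blobs(cv2.imread("pics/w4.png")[:,:,::-1],"cedar",400))
for w in W:
    b=min((tri(ray("top",t),ray("wrist",w,c)) for t in T if abs(onz("top",t,.05)-onz("wrist",w,.05,c))[:2].max()<.03),key=lambda r:r[1],default=None)
    print(w.round(),b)
S=cen(blobs(camera("scene"),"cedar"))
for s in S:
    r=[tri(ray("top",t),ray("scene",s)) for t in T]
    r=[x for x in r if x[1]<.006 and .02<x[0][2]<.08 and abs(x[0][0]-.5)<.12 and abs(x[0][1]+.265)<.14]
    if r:print("top-scene",r)
E
```

```text
[258. 369.] None
[405. 305.] None
[498. 212.] (array([ 0.58909077, -0.26387582,  0.04501557]), np.float64(0.0031902192919557046))
[314. 215.] (array([ 0.4070377 , -0.21608549,  0.21846567]), np.float64(0.010293181153794163))
[413. 122.] (array([ 0.50527743, -0.17716444,  0.02955171]), np.float64(0.003943697732726425))
top-scene [(array([ 0.5895909 , -0.26389873,  0.04493358]), np.float64(0.003087850501895799))]
top-scene [(array([ 0.50271165, -0.17617343,  0.04420032]), np.float64(0.0038262449644017736))]
```

Emit:
jog_arm:
  targets:
    - {"travel": [-0.4,0,4],"twist": [0,0,0]}
    - {"travel": [0,0,4],"twist": [0,0,0]}
    - {"travel": [0,0,4],"twist": [0,0,0]}
    - {"travel": [0,0,3.5],"twist": [0,0,0]}
    - {"travel": [0,0,2.5],"twist": [0,0,0]}
    - {"travel": [0,0,1.6],"twist": [0,0,0]}
    - {"travel": [0,0,0],"twist": [0,0,0]}
    - {"travel": [0,0,0],"twist": [0,0,0]}

```text
time_s: 6.3
tool_pos: [0.4106, -0.2546, 0.0568]
eef_rot: [-179.9, -0.1, 86.4]
ft_force: [-1.0, 0.7, 0.1]
grip_width: 0.0855
grasp_force: 0.0
```

Emit:
jog_arm:
  targets:
    - {"travel": [0,0,0],"twist": [0,0,0]}
    - {"travel": [0,0,0],"twist": [0,0,0]}
    - {"travel": [0,0,0],"twist": [0,0,0]}
    - {"travel": [0,0,0],"twist": [0,0,0]}
    - {"travel": [0,0,0],"twist": [0,0,0]}
    - {"travel": [0,0,0],"twist": [0,0,0]}
  fingers: 0.2
  squeeze: 40

```text
time_s: 6.8
tool_pos: [0.4105, -0.2565, 0.0585]
eef_rot: [179.9, 0.0, 86.2]
ft_force: [-0.1, 0.4, 6.3]
grip_width: 0.0414
grasp_force: 40.2
```

```bash
python3 - <<'E'
from h import *
o=get_obs();print(o["grip_width"],o["grasp_force"],o["ft_force"])
P=dry(0,-.12);P[2]=.16;plan(P,51.4);print(P)
E
```

```text
0.041407738268061454 40.21260201931 [-0.08203176  0.41469847  6.26372109]
t 6.8 pos [ 0.4105 -0.2565  0.0585] rot [179.9   0.   86.2] TWIST [ 0.12  0.   34.8 ] TRAVEL cm [ 34.37 -12.82 -10.15]
[0.52472162 0.09210517 0.16      ]
```

Emit:
jog_arm:
  targets:
    - {"travel": [0,0,-4],"twist": [0,0,0]}
    - {"travel": [0,0,-4],"twist": [0,0,0]}
    - {"travel": [0,0,-2.2],"twist": [0,0,0]}
    - {"travel": [0,0,0],"twist": [0,0,6.96]}
    - {"travel": [0,0,0],"twist": [0,0,6.96]}
    - {"travel": [0,0,0],"twist": [0,0,6.96]}
    - {"travel": [0,0,0],"twist": [0,0,6.96]}
    - {"travel": [0,0,0],"twist": [0,0,6.96]}

```text
time_s: 7.47
tool_pos: [0.4099, -0.2562, 0.16]
eef_rot: [179.9, -0.0, 51.0]
ft_force: [-0.4, -0.3, -0.9]
grip_width: 0.0416
grasp_force: 41.4
```

Emit:
jog_arm:
  targets:
    - {"travel": [3.4,-1.3,0],"twist": [0,0,0]}
    - {"travel": [3.4,-1.3,0],"twist": [0,0,0]}
    - {"travel": [3.4,-1.3,0],"twist": [0,0,0]}
    - {"travel": [3.4,-1.3,0],"twist": [0,0,0]}
    - {"travel": [3.4,-1.3,0],"twist": [0,0,0]}
    - {"travel": [3.4,-1.3,0],"twist": [0,0,0]}
    - {"travel": [3.4,-1.3,0],"twist": [0,0,0]}
    - {"travel": [3.4,-1.3,0],"twist": [0,0,0]}

```text
time_s: 8.13
tool_pos: [0.4985, 0.0231, 0.1598]
eef_rot: [180.0, -0.0, 51.4]
ft_force: [1.0, -1.1, -1.2]
grip_width: 0.0414
grasp_force: 41.3
```

Emit:
jog_arm:
  targets:
    - {"travel": [3.4,-1.3,0],"twist": [0,0,0]}
    - {"travel": [3.4,-1.1,0],"twist": [0,0,0]}
    - {"travel": [0,0,0],"twist": [0,0,0]}
    - {"travel": [0,0,0],"twist": [0,0,0]}
    - {"travel": [0,0,0],"twist": [0,0,0]}

```text
time_s: 8.55
tool_pos: [0.5215, 0.0887, 0.1595]
eef_rot: [180.0, 0.0, 51.4]
ft_force: [-1.3, -0.6, -1.2]
grip_width: 0.0413
grasp_force: 41.3
```

```bash
python3 - <<'E'
from h import *
o=get_obs();print(o["grip_width"],o["grasp_force"],o["ft_force"])
P=dry(0,-.12);P[2]=.0535;plan(P,51.4);print(P)
E
```

```text
0.041311878575888625 41.2795615196228 [-1.28794693 -0.58060563 -1.22426455]
t 8.55 pos [0.5215 0.0887 0.1595] rot [180.    0.   51.4] TWIST [ 0.    0.03 -0.01] TRAVEL cm [ 0.46  0.04 10.6 ]
[0.52472162 0.09210517 0.0535    ]
```

Emit:
jog_arm:
  targets:
    - {"travel": [0.4,-0.5,4],"twist": [0,0,0]}
    - {"travel": [0,0,3],"twist": [0,0,0]}
    - {"travel": [0,0,2],"twist": [0,0,0]}
    - {"travel": [0,0,1],"twist": [0,0,0]}
    - {"travel": [0,0,0.6],"twist": [0,0,0]}
    - {"travel": [0,0,0],"twist": [0,0,0]}
    - {"travel": [0,0,0],"twist": [0,0,0]}

```text
time_s: 9.13
tool_pos: [0.5212, 0.0945, 0.0541]
eef_rot: [179.9, -0.0, 51.3]
ft_force: [1.0, -0.0, -0.3]
grip_width: 0.0413
grasp_force: 41.6
```

Emit:
jog_arm:
  targets:
    - {"travel": [0,0,0],"twist": [0,0,0]}
    - {"travel": [0,0,0],"twist": [0,0,0]}
    - {"travel": [0,0,0],"twist": [0,0,0]}
    - {"travel": [0,0,-4],"twist": [0,0,0]}
    - {"travel": [0,0,-4],"twist": [0,0,0]}
    - {"travel": [0,0,-4],"twist": [0,0,0]}
    - {"travel": [-4,0,0],"twist": [0,0,0]}
    - {"travel": [0,0,0],"twist": [0,0,0]}
  fingers: 0.57

```text
time_s: 9.8
tool_pos: [0.4924, 0.0595, 0.1758]
eef_rot: [179.9, 0.1, 51.1]
ft_force: [-1.4, -1.2, -0.6]
grip_width: 0.0487
grasp_force: 0.0
```

```bash
python3 - <<'E'
from h import *
o=get_obs();print(o["tool_pos"],o["ft_force"])
c=cam("wrist");a=camera("wrist");np.savez("w5.npz",K=c[0],R=c[1],t=c[2]);save("w5",a)
for k,z in(("cedar",.048),("green",.05)):
  for q in blobs(a,k,400):
    r=obj("wrist",q,z,c);M=cv2.moments(q);print(k,(int(M["m10"]/M["m00"]),int(M["m01"]/M["m00"])),[np.round(v,1) for v in r],undry(np.r_[r[0]/1000,z]).round(4))
E
```

```text
[0.49244505 0.05953813 0.17580828] [-1.43796005 -1.17818355 -0.59948094]
cedar (457, 423) [array([ 482.6, -183. ]), np.float64(88.3), array([102.9,  10.4]), array([ 483.4, -180.5])] [-0.2412 -0.2587  0.028 ]
cedar (569, 387) [array([ 604.2, -256.9]), np.float64(103.4), array([130.9,  27. ]), array([ 599.8, -246.4])] [-0.2232 -0.3998  0.028 ]
cedar (313, 169) [array([520. ,  91.7]), np.float64(52.0), array([99.6, 42.5]), array([520.9,  92.5])] [-0.0032 -0.1166  0.028 ]
green (138, 185) [array([417.2, 170.3]), np.float64(-79.3), array([81.7, 69.1]), array([417.5, 167.2])] [-0.0059  0.0128  0.03  ]
```

View pics/w5.png

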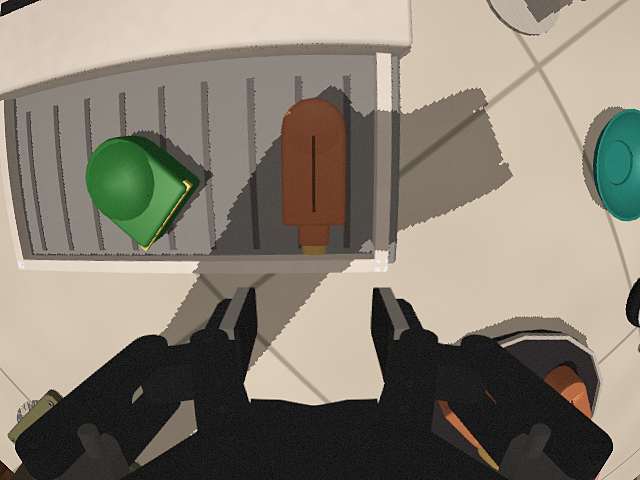

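Tree A lies flat in the tray (313,169). The cap is at (138,185) with its flat back toward (170,215). Next I hover over the cap.

```bash
python3 - <<'E'
from h import *
z=np.load("w5.npz");c=(z["K"],z["R"],z["t"])
for h in(.02,.056):
  a,b=[onz("wrist",p,h,c)[:2] for p in((148,248),(192,183))];e=a-b;print(h,a,b,np.linalg.norm(e),np.degrees(np.arctan2(e[1],e[0])))
plan([.416,.171,.20],98)
E
```

```text
0.02 [0.37491941 0.12955743] [0.44219691 0.14285517] 0.06857909449732297 -168.819312021418
0.056 [0.39636784 0.12750604] [0.45477675 0.13905086] 0.05953893107904118 -168.81931202141797
t 9.85 pos [0.4937 0.0616 0.1749] rot [1.80e+02 1.00e-01 5.12e+01] TWIST [-1.000e-02  8.000e-02 -4.685e+01] TRAVEL cm [11.92 -6.17 -2.51]
```

Emit:
jog_arm:
  targets:
    - {"travel": [0,0,-2],"twist": [0,0,-7.1]}
    - {"travel": [0,0,0],"twist": [0,0,-7.1]}
    - {"travel": [0,0,0],"twist": [0,0,-7.1]}
    - {"travel": [0,0,0],"twist": [0,0,-7.1]}
    - {"travel": [0,0,0],"twist": [0,0,-7.1]}
    - {"travel": [0,0,0],"twist": [0,0,-7.1]}
    - {"travel": [0,0,0],"twist": [0,0,-7.1]}
  fingers: 1

```text
time_s: 10.43
tool_pos: [0.4957, 0.0646, 0.1932]
eef_rot: [-180.0, -0.0, 101.5]
ft_force: [-0.3, -0.1, 0.3]
grip_width: 0.0854
grasp_force: 0.0
```

Emit:
jog_arm:
  targets:
    - {"travel": [3,-1.3,0],"twist": [0,0,0]}
    - {"travel": [3,-1.3,0],"twist": [0,0,0]}
    - {"travel": [3,-1.3,0],"twist": [0,0,0]}
    - {"travel": [3,-1.3,0],"twist": [0,0,0]}
    - {"travel": [0,0,0],"twist": [0,0,0]}
    - {"travel": [0,0,0],"twist": [0,0,0]}

```text
time_s: 10.93
tool_pos: [0.4204, 0.1742, 0.1931]
eef_rot: [-180.0, -0.0, 101.4]
ft_force: [0.6, -0.2, 0.5]
grip_width: 0.0855
grasp_force: 0.0
```

```bash
python3 - <<'E'
from h import *
c=cam("wrist");a=camera("wrist");np.savez("w6.npz",K=c[0],R=c[1],t=c[2]);save("w6",a)
q=max(blobs(a,"green",400),key=cv2.contourArea)
z=np.load("w5.npz");c5=(z["K"],z["R"],z["t"]);q5=max(blobs(cv2.imread("pics/w5.png")[:,:,::-1],"green",400),key=cv2.contourArea)
g=lambda q:[(m:=cv2.moments(q))["m10"]/m["m00"],m["m01"]/m["m00"]]
print(tri(ray("wrist",g(q),c),ray("wrist",g(q5),c5)),[obj("wrist",q,h,c) for h in(.03,.056)],cv2.boundingRect(q))
plan([.4178,.1725,.057],101.2)
E
```

```text
(array([0.41456555, 0.16806246, 0.03886907]), np.float64(0.0001228409068715151)) [(array([414.29180908, 166.86654663]), -78.82850646972656, (87.12923431396484, 64.39655303955078), array([415.13098344, 163.73858861])), (array([413.58636475, 173.89253235]), -78.82849311828613, (79.05750274658203, 58.430809020996094), array([414.34781559, 171.05437689]))] (264, 174, 82, 108)
t 10.98 pos [0.4215 0.1727 0.1932] rot [180.    0.  101.2] TWIST [ 0.01  0.   -0.01] TRAVEL cm [ 0.06 -0.37 13.62]
```

Emit:
jog_arm:
  targets:
    - {"travel": [0,-0.6,4],"twist": [0,0,0]}
    - {"travel": [0,0,4],"twist": [0,0,0]}
    - {"travel": [0,0,3],"twist": [0,0,0]}
    - {"travel": [0,0,1.6],"twist": [0,0,0]}
    - {"travel": [0,0,0.9],"twist": [0,0,0]}
    - {"travel": [0,0,0],"twist": [0,0,0]}
    - {"travel": [0,0,0],"twist": [0,0,0]}

```text
time_s: 11.57
tool_pos: [0.4163, 0.1701, 0.0584]
eef_rot: [180.0, 0.0, 101.0]
ft_force: [-0.4, -0.1, -0.5]
grip_width: 0.0852
grasp_force: 0.0
```

Emit:
jog_arm:
  targets:
    - {"travel": [0,0,0],"twist": [0,0,0]}
    - {"travel": [0,0,0],"twist": [0,0,0]}
    - {"travel": [0,0,0],"twist": [0,0,0]}
    - {"travel": [0,0,0],"twist": [0,0,0]}
    - {"travel": [0,0,0],"twist": [0,0,0]}
  fingers: 0.4
  squeeze: 40

```text
time_s: 11.98
tool_pos: [0.4163, 0.171, 0.0596]
eef_rot: [179.9, -0.0, 101.1]
ft_force: [-0.6, 0.2, 5.6]
grip_width: 0.059
grasp_force: 42.9
```

Emit:
jog_arm:
  targets:
    - {"travel": [0,0,-4],"twist": [0,0,0]}
    - {"travel": [0,0,-4],"twist": [0,0,0]}
    - {"travel": [0,0,-3],"twist": [0,0,0]}
    - {"travel": [0,0,0],"twist": [0,0,0]}

```text
time_s: 12.32
tool_pos: [0.4181, 0.1718, 0.1734]
eef_rot: [179.5, -0.1, 101.1]
ft_force: [0.6, 0.7, -0.8]
grip_width: 0.059
grasp_force: 44.6
```

```bash
python3 - <<'E'
from h import *
o=get_obs();print(o["grip_width"],o["grasp_force"],o["ft_force"])
plan([.403,-.262,.17],90)
a=camera("top")
for q in blobs(a,"cedar"):
    r=obj("top",q,.056)
    if abs(r[0][0]-495)<130 and abs(r[0][1]+265)<150: print([np.round(v,1) for v in r])
E
```

```text
0.05899086827635729 44.583612866699696 [ 0.5706369   0.73641044 -0.79123574]
t 12.32 pos [0.4181 0.1718 0.1734] rot [ 1.795e+02 -1.000e-01  1.011e+02] TWIST [ 0.53 -0.19 11.07] TRAVEL cm [-43.38  -1.51   0.34]
[array([ 494.7, -352.3]), np.float64(-88.9), array([104.4,  44.4]), array([ 495.3, -354.2])]
[array([ 500.5, -172.4]), np.float64(-88.9), array([102.4,  44.5]), array([ 501. , -173.2])]
[array([ 587.4, -262.3]), np.float64(85.8), array([102.3,  47.8]), array([ 587.3, -260.9])]
```

Emit:
jog_arm:
  targets:
    - {"travel": [0,0,0],"twist": [0,0,5.5]}
    - {"travel": [0,-1.4,0],"twist": [0.5,0,5.5]}
    - {"travel": [-3.6,0,0],"twist": [0,0,0]}
    - {"travel": [-3.6,0,0],"twist": [0,0,0]}
    - {"travel": [-3.6,0,0],"twist": [0,0,0]}
    - {"travel": [-3.6,0,0],"twist": [0,0,0]}
    - {"travel": [-3.6,0,0],"twist": [0,0,0]}
    - {"travel": [-3.6,0,0],"twist": [0,0,0]}

```text
time_s: 13.03
tool_pos: [0.4012, -0.0479, 0.1679]
eef_rot: [-179.4, 0.0, 90.1]
ft_force: [0.8, -0.9, -1.3]
grip_width: 0.0589
grasp_force: 44.5
```

Emit:
jog_arm:
  targets:
    - {"travel": [-3.6,0,0],"twist": [0,0,0]}
    - {"travel": [-3.6,0,0],"twist": [0,0,0]}
    - {"travel": [-3.6,0,0],"twist": [0,0,0]}
    - {"travel": [-3.6,0,0],"twist": [0,0,0]}
    - {"travel": [-3.6,0,0],"twist": [0,0,0]}
    - {"travel": [-3.6,0,0],"twist": [0,0,0]}
    - {"travel": [0,0,0],"twist": [0,0,0]}
    - {"travel": [0,0,0],"twist": [0,0,0]}

```text
time_s: 13.7
tool_pos: [0.4014, -0.2648, 0.1679]
eef_rot: [-179.5, 0.1, 89.8]
ft_force: [-0.2, 1.0, -1.8]
grip_width: 0.0591
grasp_force: 44.5
```

```bash
python3 - <<'E'
from h import *
o=get_obs();print(o["grip_width"],o["grasp_force"],o["ft_force"])
plan([.403,-.262,.0665],90)
E
```

```text
0.05908649949916075 44.50340386480093 [-0.16483826  1.01699296 -1.83220894]
t 13.7 pos [ 0.4014 -0.2648  0.1679] rot [-1.795e+02  1.000e-01  8.980e+01] TWIST [-0.53  0.06 -0.21] TRAVEL cm [ 0.28  0.16 10.14]
```

Emit:
jog_arm:
  targets:
    - {"travel": [0.3,0.1,4],"twist": [-0.5,0,0]}
    - {"travel": [0,0,3],"twist": [0,0,0]}
    - {"travel": [0,0,1.7],"twist": [0,0,0]}
    - {"travel": [0,0,0.9],"twist": [0,0,0]}
    - {"travel": [0,0,0.5],"twist": [0,0,0]}
    - {"travel": [0,0,0],"twist": [0,0,0]}
    - {"travel": [0,0,0],"twist": [0,0,0]}

```text
time_s: 14.28
tool_pos: [0.4035, -0.2592, 0.068]
eef_rot: [180.0, 0.0, 90.1]
ft_force: [0.7, -0.7, -1.2]
grip_width: 0.0592
grasp_force: 44.5
```

Emit:
jog_arm:
  targets:
    - {"travel": [0,0,0],"twist": [0,0,0]}
    - {"travel": [0,0,0],"twist": [0,0,0]}
    - {"travel": [0,0,0],"twist": [0,0,0]}
    - {"travel": [0,0,-4],"twist": [0,0,0]}
    - {"travel": [0,0,-4],"twist": [0,0,0]}
    - {"travel": [0,0,-4],"twist": [0,0,0]}
    - {"travel": [0,0,0],"twist": [0,0,0]}
    - {"travel": [0,0,0],"twist": [0,0,0]}
  fingers: 0.85

```text
time_s: 14.95
tool_pos: [0.4043, -0.2603, 0.19]
eef_rot: [179.7, 0.2, 90.1]
ft_force: [0.5, 0.6, -0.6]
grip_width: 0.0724
grasp_force: 0.0
```

```bash
python3 - <<'E'
from h import *
c=cam("wrist");a=camera("wrist");np.savez("w7.npz",K=c[0],R=c[1],t=c[2]);save("w7",a)
for k in("cedar","green"):
  for q in blobs(a,k,400):
    M=cv2.moments(q);print(k,(int(M["m10"]/M["m00"]),int(M["m01"]/M["m00"])),[np.round(v,1) for v in obj("wrist",q,.058,c)])
plan([.588,-.263,.19],86)
E
```

```text
cedar (259, 382) [array([ 357.2, -394.4]), np.float64(32.9), array([76.4, 29.3]), array([ 358.2, -394.4])]
cedar (400, 355) [array([ 475.5, -359.6]), np.float64(-75.7), array([95.9, 19.3]), array([ 477.9, -369.3])]
cedar (432, 295) [array([ 500.9, -312.3]), np.float64(143.5), array([54.2, 18.6]), array([ 498., -312.])]
cedar (532, 233) [array([ 581., -265.]), np.float64(85.8), array([98.8, 60.7]), array([ 581. , -262.9])]
cedar (446, 119) [array([ 498. , -178.2]), np.float64(-87.9), array([99.1, 50.1]), array([ 498. , -179.6])]
green (311, 228) [array([ 403.9, -256.7]), np.float64(-89.5), array([79.5, 59.9]), array([ 404. , -259.9])]
t 15.0 pos [ 0.4033 -0.2597  0.1885] rot [1.799e+02 1.000e-01 9.010e+01] TWIST [0.13 0.08 4.08] TRAVEL cm [ 0.96 18.44 -0.15]
```

View pics/w7.png

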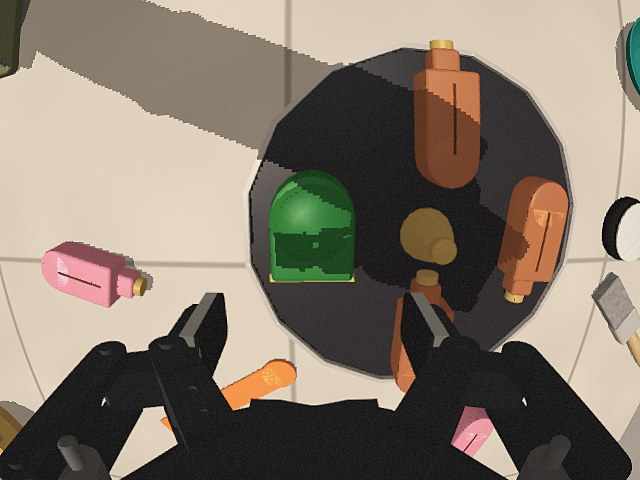

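The cap stands on the disc (311,228), clear of the others. Next is tree D (532,233).

Emit:
jog_arm:
  targets:
    - {"travel": [0.9,0,0],"twist": [0,0,4]}
    - {"travel": [0,3.7,0],"twist": [0,0,0]}
    - {"travel": [0,3.7,0],"twist": [0,0,0]}
    - {"travel": [0,3.7,0],"twist": [0,0,0]}
    - {"travel": [0,3.7,0],"twist": [0,0,0]}
    - {"travel": [0,3.5,0],"twist": [0,0,0]}
    - {"travel": [0,0,0],"twist": [0,0,0]}
    - {"travel": [0,0,0],"twist": [0,0,0]}
  fingers: 0.85

```text
time_s: 15.67
tool_pos: [0.5864, -0.2617, 0.1851]
eef_rot: [-179.9, -0.1, 86.2]
ft_force: [-0.9, 1.0, -0.3]
grip_width: 0.0729
grasp_force: 0.0
```

```bash
cat > look.py <<'E'
from h import *
import sys
c=cam("wrist");a=camera("wrist");zz=float(sys.argv[1])
for k in("cedar","green"):
  for q in blobs(a,k,400):
    r=obj("wrist",q,zz,c);M=cv2.moments(q);print(k,(int(M["m10"]/M["m00"]),int(M["m01"]/M["m00"])),[np.round(v,1) for v in r],"dry",(undry(np.r_[r[0]/1000,zz])*1000).round(1))
P=[eval(v) for v in sys.argv[2:]]
o=get_obs();print(o["grip_width"],o["grasp_force"],o["ft_force"].round(1))
if P:plan(P[:3],P[3])
E
python3 look.py .058 .5865 -.264 .058 86
```

```text
cedar (136, 455) [array([ 367.4, -501.2]), np.float64(39.3), array([145.7,  37.1]), array([ 372. , -503.4])] dry [-561.8 -367.2   38. ]
cedar (231, 358) [array([ 514.4, -361.1]), np.float64(-109.2), array([99.6, 27.7]), array([ 512.7, -365.4])] dry [-360.6 -394.7   38. ]
cedar (318, 234) [array([ 589.9, -264.7]), np.float64(85.9), array([98.3, 42. ]), array([ 589.9, -264.3])] dry [-238.2 -393.6   38. ]
cedar (187, 125) [array([ 506. , -178.2]), np.float64(-87.9), array([98.9, 49.2]), array([ 506. , -179.7])] dry [-223. -274.   38.]
green (94, 243) [array([ 411.7, -257.3]), np.float64(-89.2), array([79.5, 77.6]), array([ 411.7, -258.9])] dry [-343.6 -249.6   38. ]
0.07260203892048812 0.0 [ 0.4 -0.  -0.5]
t 15.72 pos [ 0.5844 -0.2623  0.1853] rot [-179.8   -0.    86.1] TWIST [-0.24 -0.04  0.12] TRAVEL cm [-0.15  0.22 12.73]
```

Emit:
jog_arm:
  targets:
    - {"travel": [-0.1,0.4,4],"twist": [0,0,0]}
    - {"travel": [0,0,4],"twist": [0,0,0]}
    - {"travel": [0,0,2.6],"twist": [0,0,0]}
    - {"travel": [0,0,1.4],"twist": [0,0,0]}
    - {"travel": [0,0,0.7],"twist": [0,0,0]}
    - {"travel": [0,0,0],"twist": [0,0,0]}
    - {"travel": [0,0,0],"twist": [0,0,0]}

```text
time_s: 16.3
tool_pos: [0.5898, -0.2649, 0.0615]
eef_rot: [179.9, 0.1, 86.1]
ft_force: [-0.2, -0.2, 0.4]
grip_width: 0.0726
grasp_force: 0.0
```

Emit:
jog_arm:
  targets:
    - {"travel": [0,0,0],"twist": [0,0,0]}
    - {"travel": [0,0,0],"twist": [0,0,0]}
    - {"travel": [0,0,0],"twist": [0,0,0]}
    - {"travel": [0,0,0],"twist": [0,0,0]}
    - {"travel": [0,0,0],"twist": [0,0,0]}
  fingers: 0.2
  squeeze: 40

```text
time_s: 16.72
tool_pos: [0.5906, -0.2648, 0.0622]
eef_rot: [179.8, 0.1, 86.1]
ft_force: [-0.5, -0.2, 6.1]
grip_width: 0.0411
grasp_force: 41.7
```

Emit:
jog_arm:
  targets:
    - {"travel": [0,0,-4],"twist": [0,0,0]}
    - {"travel": [0,0,-4],"twist": [0,0,0]}
    - {"travel": [0,0,-2.5],"twist": [0,0,0]}
    - {"travel": [0,0,0],"twist": [0,0,6.9]}
    - {"travel": [0,0,0],"twist": [0,0,6.9]}
    - {"travel": [0,0,0],"twist": [0,0,6.9]}
    - {"travel": [0,0,0],"twist": [0,0,6.9]}
    - {"travel": [0,0,0],"twist": [0,0,6.9]}

```text
time_s: 17.38
tool_pos: [0.5895, -0.264, 0.166]
eef_rot: [180.0, -0.0, 51.3]
ft_force: [-1.0, -0.2, -1.3]
grip_width: 0.0415
grasp_force: 41.4
```

```bash
python3 - <<'E'
from h import *
o=get_obs();print(o["grip_width"],o["grasp_force"],o["ft_force"].round(1))
P=dry(0,-.038);P[2]=.165;plan(P,51.4)
E
```

```text
0.04147619386555904 41.389880776405334 [-1.  -0.2 -1.3]
t 17.38 pos [ 0.5895 -0.264   0.166 ] rot [180.   -0.   51.3] TWIST [ 0.03 -0.01 -0.14] TRAVEL cm [ 23.79 -35.48   0.1 ]
```

Emit:
jog_arm:
  targets:
    - {"travel": [2.16,-3.22,0],"twist": [0,0,0]}
    - {"travel": [2.16,-3.22,0],"twist": [0,0,0]}
    - {"travel": [2.16,-3.22,0],"twist": [0,0,0]}
    - {"travel": [2.16,-3.22,0],"twist": [0,0,0]}
    - {"travel": [2.16,-3.22,0],"twist": [0,0,0]}
    - {"travel": [2.16,-3.22,0],"twist": [0,0,0]}
    - {"travel": [2.16,-3.22,0],"twist": [0,0,0]}
    - {"travel": [2.16,-3.22,0],"twist": [0,0,0]}

```text
time_s: 18.05
tool_pos: [0.4944, 0.0329, 0.1659]
eef_rot: [180.0, -0.0, 51.6]
ft_force: [1.2, 1.3, -0.4]
grip_width: 0.0414
grasp_force: 41.4
```

Emit:
jog_arm:
  targets:
    - {"travel": [2.16,-3.22,0],"twist": [0,0,0]}
    - {"travel": [2.16,-3.22,0],"twist": [0,0,0]}
    - {"travel": [2.16,-3.22,0],"twist": [0,0,0]}
    - {"travel": [0,0,0],"twist": [0,0,0]}
    - {"travel": [0,0,0],"twist": [0,0,0]}

```text
time_s: 18.47
tool_pos: [0.4587, 0.1455, 0.1655]
eef_rot: [-179.9, -0.1, 52.0]
ft_force: [0.3, -0.5, -0.8]
grip_width: 0.0412
grasp_force: 41.4
```

```bash
python3 look.py .05 "*dry(-.005,-.038)[:2]" 2>/dev/null; python3 - <<'E'
from h import *
P=dry(-.003,-.038);P[2]=.057;plan(P,51.4)
E
```

```text
cedar (313, 298) [array([427.6, 103.4]), np.float64(-128.0), array([174.2,  79.6]), array([425.2, 100.6])] dry [-51.8 -37.   30. ]
cedar (426, 237) [array([519.4,  95.4]), np.float64(51.6), array([99.5, 48.5]), array([520.2,  96.6])] dry [  -0.8 -113.8   30. ]
t 18.52 pos [0.4595 0.1431 0.1656] rot [180.   -0.   51.8] TWIST [ 0.03 -0.03  0.36] TRAVEL cm [-0.21  0.08 10.86]
```

Emit:
jog_arm:
  targets:
    - {"travel": [-0.2,0,4],"twist": [0,0,0]}
    - {"travel": [0,0,3],"twist": [0,0,0]}
    - {"travel": [0,0,2.2],"twist": [0,0,0]}
    - {"travel": [0,0,1.1],"twist": [0,0,0]}
    - {"travel": [0,0,0.5],"twist": [0,0,0]}
    - {"travel": [0,0,0],"twist": [0,0,0]}
    - {"travel": [0,0,0],"twist": [0,0,0]}

```text
time_s: 19.1
tool_pos: [0.4592, 0.1389, 0.0577]
eef_rot: [179.9, -0.0, 51.4]
ft_force: [-0.4, -0.4, -0.5]
grip_width: 0.0414
grasp_force: 41.6
```

Emit:
jog_arm:
  targets:
    - {"travel": [0,0,0],"twist": [0,0,0]}
    - {"travel": [0,0,0],"twist": [0,0,0]}
    - {"travel": [0,0,0],"twist": [0,0,0]}
    - {"travel": [0,0,-4],"twist": [0,0,0]}
    - {"travel": [0,0,-4],"twist": [0,0,0]}
    - {"travel": [0,0,-4],"twist": [0,0,0]}
    - {"travel": [0,0,0],"twist": [0,0,0]}
  fingers: 0.6

```text
time_s: 19.68
tool_pos: [0.4617, 0.1409, 0.1832]
eef_rot: [179.6, -0.5, 51.6]
ft_force: [0.4, -0.2, -0.3]
grip_width: 0.051
grasp_force: 0.0
```

```bash
python3 look.py .05 .500 -.175 .19 92; python3 - <<'E'
from h import *
for q in blobs(camera("top"),"cedar"):
    r=obj("top",q,.056)
    if 38<r[2][1]<55 and r[2][0]<125: print([np.round(v,1) for v in r])
E
```

```text
cedar (311, 234) [array([460.3, 138. ]), np.float64(51.5), array([99.7, 42.1]), array([460.6, 138.3])] dry [ -4.3 -41.   30. ]
cedar (412, 229) [array([519.6,  94.8]), np.float64(51.4), array([100. ,  47.7]), array([520.5,  96.2])] dry [  -1.1 -114.3   30. ]
green (276, 8) [array([541.5, 278.6]), np.float64(139.2), array([20. , 15.3]), array([542. , 279.2])] dry [156.2 -16.8  30. ]
0.05145493993067671 0.0 [-0.9  0.8 -0.2]
t 19.73 pos [0.4606 0.141  0.1808] rot [179.7  -0.4  51.6] TWIST [  0.4   -0.26 -40.4 ] TRAVEL cm [-31.72   2.83  -0.92]
[array([446.3, 124.7]), np.float64(52.1), array([70.9, 42.1]), array([446.9, 124.3])]
[array([ 495.3, -352.5]), np.float64(-91.3), array([104. ,  45.7]), array([ 495.3, -354.3])]
[array([ 500.5, -172.4]), np.float64(-88.9), array([102.4,  44.5]), array([ 501. , -173.1])]
[array([517.4,  93.2]), np.float64(-128.5), array([103. ,  42.2]), array([517.2,  91.5])]
```

Emit:
jog_arm:
  targets:
    - {"travel": [0,0,0],"twist": [0.4,-0.3,-6.6]}
    - {"travel": [0,0,0],"twist": [0,0,-6.6]}
    - {"travel": [0,0,0],"twist": [0,0,-6.6]}
    - {"travel": [0,0,0],"twist": [0,0,-6.6]}
    - {"travel": [0,0,0],"twist": [0,0,-6.6]}
    - {"travel": [0,3.4,-0.9],"twist": [0,0,-6.5]}
  fingers: 0.85

```text
time_s: 20.28
tool_pos: [0.4823, 0.1371, 0.1828]
eef_rot: [-178.4, 0.2, 91.7]
ft_force: [-0.7, 1.9, 0.0]
grip_width: 0.0729
grasp_force: 0.0
```

Emit:
jog_arm:
  targets:
    - {"travel": [-4,0,0],"twist": [0,0,0]}
    - {"travel": [-4,0,0],"twist": [0,0,0]}
    - {"travel": [-4,0,0],"twist": [0,0,0]}
    - {"travel": [-4,0,0],"twist": [0,0,0]}
    - {"travel": [-4,0,0],"twist": [0,0,0]}
    - {"travel": [-4,0,0],"twist": [0,0,0]}
    - {"travel": [-4,0,0],"twist": [0,0,0]}
    - {"travel": [-3.7,0,0],"twist": [0,0,0]}

```text
time_s: 20.95
tool_pos: [0.497, -0.1819, 0.1848]
eef_rot: [-179.4, -0.0, 91.0]
ft_force: [1.4, 0.3, -0.1]
grip_width: 0.0724
grasp_force: 0.0
```

Emit:
jog_arm:
  targets:
    - {"travel": [0,0,0],"twist": [0,0,0]}
    - {"travel": [0,0,0],"twist": [0,0,0]}

```text
time_s: 21.12
tool_pos: [0.4969, -0.1825, 0.1849]
eef_rot: [-179.4, 0.0, 90.8]
ft_force: [0.5, 1.2, -0.3]
grip_width: 0.0729
grasp_force: 0.0
```

```bash
python3 look.py .058 .501 -.176 .061 91
```

```text
cedar (148, 444) [array([ 322.4, -416.2]), np.float64(-145.9), array([106.7,  26.1]), array([ 322.3, -416.3])] dry [-523.5 -279.    38. ]
cedar (313, 388) [array([ 496.6, -311.6]), np.float64(-88.8), array([45.9, 41.8]), array([ 497.3, -316.2])] dry [-333.  -349.9   38. ]
cedar (322, 223) [array([ 502.2, -176.2]), np.float64(-87.8), array([103.5,  42.3]), array([ 502.2, -177.6])] dry [-223.7 -269.8   38. ]
green (203, 308) [array([ 414.7, -250.4]), np.float64(147.0), array([77.9, 76.5]), array([ 411.4, -245.2])] dry [-336.3 -247.7   38. ]
0.07267384806420463 0.0 [0.  0.3 0.1]
t 21.17 pos [ 0.4973 -0.1799  0.1849] rot [-1.794e+02 -1.000e-01  9.100e+01] TWIST [-0.63 -0.06 -0.01] TRAVEL cm [ 0.38  0.37 12.39]
```

Emit:
jog_arm:
  targets:
    - {"travel": [0.2,0.4,4],"twist": [-0.6,0,-0.7]}
    - {"travel": [0,0,4],"twist": [0,0,0]}
    - {"travel": [0,0,2.4],"twist": [0,0,0]}
    - {"travel": [0,0,1.3],"twist": [0,0,0]}
    - {"travel": [0,0,0.7],"twist": [0,0,0]}
    - {"travel": [0,0,0],"twist": [0,0,0]}
    - {"travel": [0,0,0],"twist": [0,0,0]}

```text
time_s: 21.75
tool_pos: [0.5023, -0.1764, 0.0622]
eef_rot: [179.9, -0.0, 91.9]
ft_force: [0.1, 0.5, 0.3]
grip_width: 0.0726
grasp_force: 0.0
```

Emit:
jog_arm:
  targets:
    - {"travel": [0,0,0],"twist": [0,0,0]}
    - {"travel": [0,0,0],"twist": [0,0,0]}
    - {"travel": [0,0,0],"twist": [0,0,0]}
    - {"travel": [0,0,0],"twist": [0,0,0]}
    - {"travel": [0,0,0],"twist": [0,0,0]}
  fingers: 0.2
  squeeze: 40

```text
time_s: 22.17
tool_pos: [0.5028, -0.1777, 0.0633]
eef_rot: [179.8, 0.0, 91.8]
ft_force: [-0.4, 1.0, 6.2]
grip_width: 0.0409
grasp_force: 41.2
```

Emit:
jog_arm:
  targets:
    - {"travel": [0,0,-4],"twist": [0,0,0]}
    - {"travel": [0,0,-4],"twist": [0,0,0]}
    - {"travel": [0,0,-2.5],"twist": [0,0,0]}
    - {"travel": [0,0,0],"twist": [0,0,6.7]}
    - {"travel": [0,0,0],"twist": [0,0,6.7]}
    - {"travel": [0,0,0],"twist": [0,0,6.7]}
    - {"travel": [0,0,0],"twist": [0,0,6.7]}
    - {"travel": [0,0,0],"twist": [0,0,6.7]}

```text
time_s: 22.83
tool_pos: [0.5018, -0.1776, 0.1676]
eef_rot: [179.9, -0.1, 58.0]
ft_force: [-0.5, -0.4, -1.3]
grip_width: 0.0413
grasp_force: 42.1
```

```bash
python3 - <<'E'
from h import *
o=get_obs();print(o["grip_width"],o["grasp_force"],o["ft_force"].round(1))
P=dry(0,.038);P[2]=.165;plan(P,51.4)
save("w8",camera("wrist"))
E
```

```text
0.0413328864290074 42.11705446243286 [-0.5 -0.4 -1.3]
t 22.83 pos [ 0.5018 -0.1776  0.1676] rot [ 1.799e+02 -1.000e-01  5.800e+01] TWIST [ 0.12 -0.07  6.56] TRAVEL cm [ 22.51 -30.83   0.26]
```

View pics/w8.png

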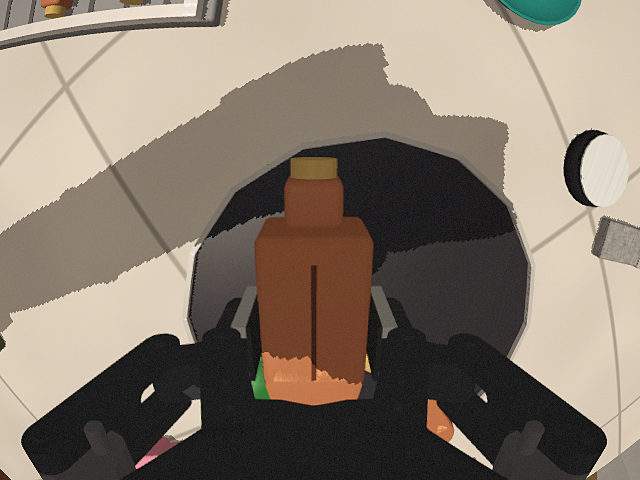

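Tree C is held level, tail forward; I carry it to the tray.

Emit:
jog_arm:
  targets:
    - {"travel": [0,0,0],"twist": [0,0,6.5]}
    - {"travel": [2.22,-3.08,0],"twist": [0,0,0]}
    - {"travel": [2.22,-3.08,0],"twist": [0,0,0]}
    - {"travel": [2.22,-3.08,0],"twist": [0,0,0]}
    - {"travel": [2.22,-3.08,0],"twist": [0,0,0]}
    - {"travel": [2.22,-3.08,0],"twist": [0,0,0]}
    - {"travel": [2.22,-3.08,0],"twist": [0,0,0]}
    - {"travel": [2.22,-3.08,0],"twist": [0,0,0]}

```text
time_s: 23.55
tool_pos: [0.428, 0.0794, 0.1672]
eef_rot: [179.9, -0.1, 51.9]
ft_force: [0.6, 0.7, -0.9]
grip_width: 0.041
grasp_force: 42.1
```

Emit:
jog_arm:
  targets:
    - {"travel": [2.22,-3.08,0],"twist": [0,0,0]}
    - {"travel": [2.22,-3.08,0],"twist": [0,0,0]}
    - {"travel": [2.22,-3.08,0],"twist": [0,0,0]}
    - {"travel": [0,0,0],"twist": [0,0,0]}
    - {"travel": [0,0,0],"twist": [0,0,0]}

```text
time_s: 23.97
tool_pos: [0.3963, 0.1903, 0.1669]
eef_rot: [180.0, -0.1, 52.3]
ft_force: [0.6, -1.3, -1.4]
grip_width: 0.0413
grasp_force: 42.1
```

```bash
python3 look.py .05 ; python3 - <<'E'
from h import *
P=dry(-.003,.038);P[2]=.0583;plan(P,51.4)
E
```

```text
cedar (11, 466) [array([-179.4,  173.9]), np.float64(18.0), array([126.1,  56.8]), array([-170.1,  184.2])] dry [-375.4  481.3   30. ]
cedar (313, 295) [array([367.4, 150.6]), np.float64(-127.7), array([182.8,  79.5]), array([364. , 146.1])] dry [-52.4  39.4  30. ]
cedar (516, 234) [array([516.6,  97.4]), np.float64(51.5), array([99.3, 57.8]), array([517.6,  98.9])] dry [  -0.9 -110.3   30. ]
cedar (427, 237) [array([458.1, 139.9]), np.float64(51.7), array([99.4, 48.7]), array([458.8, 141.1])] dry [ -4.2 -38.1  30. ]
0.041298385396520275 42.05833375453949 [ 0.3 -1.2 -1.3]
t 24.02 pos [0.3969 0.188  0.167 ] rot [ 1.799e+02 -1.000e-01  5.200e+01] TWIST [ 0.1  -0.07  0.64] TRAVEL cm [ 0.18  0.17 10.87]
```

Emit:
jog_arm:
  targets:
    - {"travel": [0.1,0,4],"twist": [0,0,0.6]}
    - {"travel": [0,0,3],"twist": [0,0,0]}
    - {"travel": [0,0,2.2],"twist": [0,0,0]}
    - {"travel": [0,0,1.1],"twist": [0,0,0]}
    - {"travel": [0,0,0.5],"twist": [0,0,0]}
    - {"travel": [0,0,0],"twist": [0,0,0]}
    - {"travel": [0,0,0],"twist": [0,0,0]}

```text
time_s: 24.6
tool_pos: [0.4001, 0.1869, 0.06]
eef_rot: [179.9, 0.1, 51.0]
ft_force: [-0.7, -0.0, -1.0]
grip_width: 0.0413
grasp_force: 42.1
```

Emit:
jog_arm:
  targets:
    - {"travel": [0,0,0],"twist": [0,0,0]}
    - {"travel": [0,0,0],"twist": [0,0,0]}
    - {"travel": [0,0,0],"twist": [0,0,0]}
    - {"travel": [0,0,-4],"twist": [0,0,0]}
    - {"travel": [0,0,-4],"twist": [0,0,0]}
    - {"travel": [0,0,-4],"twist": [0,0,0]}
    - {"travel": [0,0,0],"twist": [0,0,0]}
  fingers: 0.6

```text
time_s: 25.18
tool_pos: [0.402, 0.189, 0.1855]
eef_rot: [179.6, -0.4, 51.1]
ft_force: [0.1, -0.0, 0.4]
grip_width: 0.051
grasp_force: 0.0
```

```bash
python3 look.py .05 .495 -.356 .19 90; python3 - <<'E'
from h import *
for q in blobs(camera("top"),"cedar"):
    r=obj("top",q,.056)
    if 38<r[2][1]<55 and r[2][0]<125: print([np.round(v,1) for v in r])
E
```

```text
cedar (11, 462) [array([-185. ,  189.6]), np.float64(17.3), array([113.4,  58.4]), array([-185. ,  196.1])] dry [-366.6  495.5   30. ]
cedar (498, 228) [array([516.9,  96.8]), np.float64(51.6), array([99.4, 55.9]), array([517.9,  98.4])] dry [  -1.2 -111.    30. ]
cedar (412, 232) [array([458.4, 139.4]), np.float64(51.6), array([100. ,  47.8]), array([459.3, 140.8])] dry [ -4.5 -38.6  30. ]
cedar (311, 232) [array([402.6, 187.9]), np.float64(-128.8), array([104.5,  42. ]), array([401.3, 186.3])] dry [-1.3 35.2 30. ]
green (391, 10) [array([545.3, 277.6]), np.float64(146.6), array([20.6, 17.8]), array([545.4, 278. ])] dry [157.8 -20.4  30. ]
0.05072107622833971 0.0 [-0.6 -0.2 -0.2]
t 25.23 pos [0.4011 0.1894 0.1832] rot [179.7  -0.3  51.2] TWIST [  0.37  -0.19 -38.78] TRAVEL cm [-54.54   9.39  -0.68]
[array([389.8, 175. ]), np.float64(51.9), array([67.1, 43.2]), array([390.2, 175.2])]
[array([456.7, 137.9]), np.float64(51.7), array([104.5,  42.2]), array([457.8, 139.4])]
[array([ 494.7, -352.3]), np.float64(-88.9), array([104.5,  44.4]), array([ 495.4, -354.5])]
[array([517.4,  93.4]), np.float64(51.5), array([103.2,  41.9]), array([518.6,  95. ])]
[array([874.2, 520. ]), np.float64(172.6), array([61.9, 48. ]), array([872. , 519.9])]
```

Emit:
jog_arm:
  targets:
    - {"travel": [0,0,0],"twist": [0.4,-0.2,-6.5]}
    - {"travel": [0,0,0],"twist": [0,0,-6.5]}
    - {"travel": [0,0,0],"twist": [0,0,-6.5]}
    - {"travel": [0,0,0],"twist": [0,0,-6.5]}
    - {"travel": [0,0,0],"twist": [0,0,-6.5]}
    - {"travel": [0,0,-0.7],"twist": [0,0,-6.4]}
    - {"travel": [-3.88,0.67,0],"twist": [0,0,0]}
    - {"travel": [-3.88,0.67,0],"twist": [0,0,0]}
  fingers: 0.85

```text
time_s: 25.95
tool_pos: [0.4123, 0.1129, 0.1859]
eef_rot: [-179.5, -0.1, 90.6]
ft_force: [1.3, -1.0, 0.1]
grip_width: 0.0729
grasp_force: 0.0
```

Emit:
jog_arm:
  targets:
    - {"travel": [-3.88,0.67,0],"twist": [0,0,0]}
    - {"travel": [-3.88,0.67,0],"twist": [0,0,0]}
    - {"travel": [-3.88,0.67,0],"twist": [0,0,0]}
    - {"travel": [-3.88,0.67,0],"twist": [0,0,0]}
    - {"travel": [-3.88,0.67,0],"twist": [0,0,0]}
    - {"travel": [-3.88,0.67,0],"twist": [0,0,0]}
    - {"travel": [-3.88,0.67,0],"twist": [0,0,0]}
    - {"travel": [-3.88,0.67,0],"twist": [0,0,0]}

```text
time_s: 26.62
tool_pos: [0.4661, -0.2006, 0.1853]
eef_rot: [-179.4, -0.1, 90.1]
ft_force: [1.4, 1.1, 0.2]
grip_width: 0.0726
grasp_force: 0.0
```

Emit:
jog_arm:
  targets:
    - {"travel": [-3.88,0.67,0],"twist": [0,0,0]}
    - {"travel": [-3.88,0.67,0],"twist": [0,0,0]}
    - {"travel": [-3.88,0.67,0],"twist": [0,0,0]}
    - {"travel": [-3.88,0.67,0],"twist": [0,0,0]}
    - {"travel": [0,0,0],"twist": [0,0,0]}
    - {"travel": [0,0,0],"twist": [0,0,0]}

```text
time_s: 27.12
tool_pos: [0.4925, -0.3567, 0.1846]
eef_rot: [-179.5, -0.0, 89.8]
ft_force: [0.1, 0.3, -0.8]
grip_width: 0.0723
grasp_force: 0.0
```

```bash
python3 look.py .058 .496 -.355 .061 91
```

```text
cedar (147, 438) [array([ 316.4, -587.5]), np.float64(56.0), array([146.1,  46.4]), array([ 315.7, -580.9])] dry [-661.1 -381.2   38. ]
cedar (264, 393) [array([ 449.9, -501.9]), np.float64(-179.7), array([82.2, 32.1]), array([ 448.5, -496.7])] dry [-510.9 -432.1   38. ]
cedar (150, 311) [array([ 342. , -434.2]), np.float64(34.5), array([154.5,  27.5]), array([ 352.8, -425.1])] dry [-525.3 -305.5   38. ]
cedar (321, 234) [array([ 497.1, -357.8]), np.float64(-90.9), array([103.1,  42. ]), array([ 497. , -359.4])] dry [-368.8 -379.1   38. ]
green (188, 99) [array([ 406.3, -258.8]), np.float64(-88.6), array([76.7, 66.9]), array([ 406.3, -261.6])] dry [-348.1 -246.3   38. ]
0.07288770611882947 0.0 [-0.2  1.3 -0.4]
t 27.17 pos [ 0.4929 -0.354   0.1846] rot [-1.794e+02 -1.000e-01  9.000e+01] TWIST [-0.56 -0.15 -1.  ] TRAVEL cm [-0.1   0.31 12.36]
```

Emit:
jog_arm:
  targets:
    - {"travel": [-0.3,0.4,4],"twist": [-0.6,0,0.5]}
    - {"travel": [0,0,4],"twist": [0,0,0]}
    - {"travel": [0,0,2.4],"twist": [0,0,0]}
    - {"travel": [0,0,1.3],"twist": [0,0,0]}
    - {"travel": [0,0,0.7],"twist": [0,0,0]}
    - {"travel": [0,0,0],"twist": [0,0,0]}
    - {"travel": [0,0,0],"twist": [0,0,0]}

```text
time_s: 27.75
tool_pos: [0.4985, -0.3571, 0.0631]
eef_rot: [179.8, 0.0, 89.6]
ft_force: [0.4, -0.3, -0.6]
grip_width: 0.0728
grasp_force: 0.0
```

Emit:
jog_arm:
  targets:
    - {"travel": [0,0,0],"twist": [0,0,0]}
    - {"travel": [0,0,0],"twist": [0,0,0]}
    - {"travel": [0,0,0],"twist": [0,0,0]}
    - {"travel": [0,0,0],"twist": [0,0,0]}
    - {"travel": [0,0,0],"twist": [0,0,0]}
  fingers: 0.2
  squeeze: 40

```text
time_s: 28.17
tool_pos: [0.4986, -0.3578, 0.0638]
eef_rot: [179.7, 0.1, 89.6]
ft_force: [-0.2, 0.5, 6.1]
grip_width: 0.0411
grasp_force: 41.5
```

Emit:
jog_arm:
  targets:
    - {"travel": [0,0,-4],"twist": [0,0,0]}
    - {"travel": [0,0,-4],"twist": [0,0,0]}
    - {"travel": [0,0,-2.5],"twist": [0,0,0]}
    - {"travel": [0,0,0],"twist": [0,0,6.3]}
    - {"travel": [0,0,0],"twist": [0,0,6.3]}
    - {"travel": [0,0,0],"twist": [0,0,6.3]}
    - {"travel": [0,0,0],"twist": [0,0,6.3]}
    - {"travel": [0,0,0],"twist": [0,0,6.3]}

```text
time_s: 28.83
tool_pos: [0.4975, -0.357, 0.1677]
eef_rot: [179.9, -0.1, 57.8]
ft_force: [-0.3, 0.5, -1.8]
grip_width: 0.0409
grasp_force: 41.7
```

```bash
python3 - <<'E'
from h import *
o=get_obs();print(o["grip_width"],o["grasp_force"],o["ft_force"].round(1))
P=dry(-.003,.113);P[2]=.165;plan(P,51.4)
E
```

```text
0.04088007366258731 41.68431758880615 [-0.3  0.5 -1.8]
t 28.83 pos [ 0.4975 -0.357   0.1677] rot [ 1.799e+02 -1.000e-01  5.780e+01] TWIST [ 0.14 -0.1   6.38] TRAVEL cm [ 36.5  -49.2    0.27]
```

Emit:
jog_arm:
  targets:
    - {"travel": [0,0,0],"twist": [0,0,6.3]}
    - {"travel": [2.28,-3.07,0],"twist": [0,0,0]}
    - {"travel": [2.28,-3.07,0],"twist": [0,0,0]}
    - {"travel": [2.28,-3.07,0],"twist": [0,0,0]}
    - {"travel": [2.28,-3.07,0],"twist": [0,0,0]}
    - {"travel": [2.28,-3.07,0],"twist": [0,0,0]}
    - {"travel": [2.28,-3.07,0],"twist": [0,0,0]}
    - {"travel": [2.28,-3.07,0],"twist": [0,0,0]}

```text
time_s: 29.5
tool_pos: [0.4269, -0.0974, 0.1675]
eef_rot: [179.8, -0.1, 51.8]
ft_force: [1.2, 0.8, -1.4]
grip_width: 0.0409
grasp_force: 41.7
```

Emit:
jog_arm:
  targets:
    - {"travel": [2.28,-3.07,0],"twist": [0,0,0]}
    - {"travel": [2.28,-3.07,0],"twist": [0,0,0]}
    - {"travel": [2.28,-3.07,0],"twist": [0,0,0]}
    - {"travel": [2.28,-3.07,0],"twist": [0,0,0]}
    - {"travel": [2.28,-3.07,0],"twist": [0,0,0]}
    - {"travel": [2.28,-3.07,0],"twist": [0,0,0]}
    - {"travel": [2.28,-3.07,0],"twist": [0,0,0]}
    - {"travel": [2.28,-3.07,0],"twist": [0,0,0]}

```text
time_s: 30.17
tool_pos: [0.3467, 0.1983, 0.1671]
eef_rot: [179.9, -0.2, 51.8]
ft_force: [0.6, -0.6, -1.4]
grip_width: 0.0413
grasp_force: 41.7
```

Emit:
jog_arm:
  targets:
    - {"travel": [2.28,-3.07,0],"twist": [0,0,0]}
    - {"travel": [0,0,0],"twist": [0,0,0]}
    - {"travel": [0,0,0],"twist": [0,0,0]}

```text
time_s: 30.42
tool_pos: [0.3363, 0.2364, 0.1668]
eef_rot: [179.9, -0.2, 52.2]
ft_force: [0.2, -1.2, -1.8]
grip_width: 0.0412
grasp_force: 41.7
```

```bash
python3 look.py .05 ; python3 - <<'E'
from h import *
P=dry(-.003,.113);P[2]=.0588;plan(P,51.4)
E
```

```text
cedar (16, 458) [array([-180.8,  231. ]), np.float64(-161.4), array([116.4,  72.8]), array([-185.3,  236.3])] dry [-331.6  518.1   30. ]
cedar (313, 298) [array([306.7, 195.6]), np.float64(-127.8), array([179.4,  79.4]), array([303.2, 190.9])] dry [-55.1 114.9  30. ]
cedar (585, 234) [array([513.7,  99.6]), np.float64(51.7), array([99.1, 67.3]), array([514.9, 101.3])] dry [  -1.  -106.7   30. ]
cedar (516, 236) [array([455.4, 142.1]), np.float64(51.7), array([99.8, 57.7]), array([456.4, 143.6])] dry [ -4.1 -34.6  30. ]
cedar (426, 234) [array([400.5, 189.7]), np.float64(-128.8), array([104.3,  49. ]), array([399.8, 188.9])] dry [-1.3 38.  30. ]
cedar (9, 29) [array([255.9, 525.4]), np.float64(-120.7), array([65.2, 34.4]), array([251.7, 526.3])] dry [170.9 360.4  30. ]
green (602, 469) [array([ 449.6, -299.9]), np.float64(97.8), array([130.2,  41.8]), array([ 454.1, -292.1])] dry [-353.2 -305.8   30. ]
green (517, 17) [array([549.2, 276.6]), np.float64(-25.7), array([21.1, 19.9]), array([549.3, 276.4])] dry [159.5 -24.   30. ]
0.04120516100559217 41.73654019832611 [ 0.  -1.2 -2.3]
t 30.47 pos [0.3371 0.2341 0.1669] rot [ 1.799e+02 -1.000e-01  5.200e+01] TWIST [ 0.14 -0.13  0.57] TRAVEL cm [ 0.31  0.22 10.81]
```

Emit:
jog_arm:
  targets:
    - {"travel": [0.2,0.2,4],"twist": [0,0,0.6]}
    - {"travel": [0,0,3],"twist": [0,0,0]}
    - {"travel": [0,0,2.2],"twist": [0,0,0]}
    - {"travel": [0,0,1.1],"twist": [0,0,0]}
    - {"travel": [0,0,0.5],"twist": [0,0,0]}
    - {"travel": [0,0,0],"twist": [0,0,0]}
    - {"travel": [0,0,0],"twist": [0,0,0]}

```text
time_s: 31.05
tool_pos: [0.3493, 0.2383, 0.0684]
eef_rot: [-179.9, 0.8, 51.0]
ft_force: [0.3, -0.3, -1.6]
grip_width: 0.0414
grasp_force: 41.7
```

Emit:
jog_arm:
  targets:
    - {"travel": [0,0,0],"twist": [0,0,0]}
    - {"travel": [0,0,0],"twist": [0,0,0]}
    - {"travel": [0,0,0],"twist": [0,0,0]}
    - {"travel": [0,0,-4],"twist": [0,0,0]}
    - {"travel": [0,0,-4],"twist": [0,0,0]}
    - {"travel": [0,0,-4],"twist": [0,0,0]}
    - {"travel": [0,0,-3],"twist": [0,0,0]}
    - {"travel": [0,0,0],"twist": [0,0,0]}
  fingers: 0.57

```text
time_s: 31.72
tool_pos: [0.3524, 0.2415, 0.2186]
eef_rot: [180.0, 0.4, 51.2]
ft_force: [0.5, -0.1, -0.5]
grip_width: 0.0486
grasp_force: 0.0
```

```bash
python3 look.py .05 "*dry(.155,-.085)[:2]" 2>/dev/null|head -8; python3 - <<'E'
from h import *
P=dry(.155,-.04);P[2]=.215;plan(P,141.4);print(P)
E
```

```text
cedar (8, 431) [array([-272.5,  262.2]), np.float64(17.6), array([228. ,  52.6]), array([-249.2,  278.6])] dry [-364.4  609.1   30. ]
cedar (545, 227) [array([515.7,  98.6]), np.float64(51.5), array([100.5,  61.6]), array([516.5,  99.9])] dry [  -0.6 -108.9   30. ]
cedar (478, 231) [array([456.8, 141.1]), np.float64(51.9), array([100.4,  53.5]), array([457.5, 142.5])] dry [ -4.1 -36.3  30. ]
cedar (397, 229) [array([401.3, 189.5]), np.float64(-128.9), array([104.5,  46.6]), array([400.6, 188.5])] dry [-0.9 37.2 30. ]
cedar (311, 224) [array([349.5, 238. ]), np.float64(-127.8), array([104.3,  42.1]), array([348.4, 236.4])] dry [  4.8 108.   30. ]
cedar (21, 61) [array([241.4, 541.3]), np.float64(-126.3), array([149.8,  79.5]), array([236. , 543.3])] dry [174.3 381.7  30. ]
t 31.77 pos [0.3513 0.2416 0.2165] rot [-179.9    0.6   51.3] TWIST [ -0.5    0.41 -90.13] TRAVEL cm [-14.88  14.63   0.15]
[0.55890132 0.26315121 0.215     ]
```

```bash
python3 - <<'E'
from h import *
a=camera("scene");cv2.imwrite("pics/scene1.png",a[:,:,::-1]);cv2.imwrite("pics/top1.png",camera("top")[:,:,::-1])
l=cv2.resize(a[190:345,340:540],None,fx=2,fy=2,interpolation=cv2.INTER_CUBIC)
r=cv2.resize(a[218:278,470:522],None,fx=7.5,fy=7.5,interpolation=cv2.INTER_CUBIC)
im=np.zeros((470,800,3),np.uint8);im[:l.shape[0],:400]=l;im[:450,405:795]=r
save("s1",im)
z=np.load("w2.npz");c=(z["K"],z["R"],z["t"]);w=cv2.imread("pics/w2.png")[:,:,::-1]
def mask(im,lo,hi,box):
    h=cv2.cvtColor(im,cv2.COLOR_RGB2HSV);m=cv2.inRange(h,lo,hi);ys,xs=np.nonzero(m);k=(xs>box[0])&(xs<box[2])&(ys>box[1])&(ys<box[3]);return np.c_[xs,ys][k]
def onx(n,uv,x,c=None):
    o,d=ray(n,uv,c);o=undry(o);d=RD.T@d;p=o+d*(x-o[0])/d[0];return (p*1000-[0,0,42]).round(1)
o=mask(a,(2,140,100),(16,255,255),(490,215,530,280))
print("orange scene ext",o[o[:,1].argmin()],o[o[:,1].argmax()],len(o))
for p in(o[o[:,1].argmin()],o[o[:,1].argmax()]):print(onx("scene",p,.188)-[0,85,0])
b=mask(a,(100,120,60),(125,255,255),(470,215,530,280))
g=b.mean(0);print("blue",b.min(0),b.max(0),onx("scene",g,.155)-[0,85,0])
rr=mask(a,(0,150,100),(5,255,255),(440,215,500,320));print("red",rr.min(0),rr.max(0),onx("scene",rr.mean(0),.155)-[0,-85,0]) if len(rr) else print("no red")
ow=mask(w,(2,140,100),(16,255,255),(335,90,380,170));print("orange wrist",ow.min(0),ow.max(0))
for ang in(-.4,-.3,-.2,-.1,0,.1):
    q=dry(.188,.085+.058*np.sin(ang),.042+.058*np.cos(ang));print(ang,proj("scene",q).round(1),proj("wrist",q,c).round(1),proj("top",q).round(1))
q=dry(.188,.085,.042);print("pivot",proj("scene",q),proj("wrist",q,c))
E
```

```text
orange scene ext [512 231] [507 245] 27
[188.  -23.6  75.6]
[188.  -16.7  25.9]
blue [486 235] [494 242] [155.  -47.   51.4]
red [454 280] [463 288] [155.  -39.   61.2]
orange wrist [355 120] [363 146]
-0.4 [509.3 237.9] [361.3 157.5] [140.4 212.7]
-0.3 [510.6 235.8] [361.8 149.8] [138.5 214.4]
-0.2 [511.7 233.8] [362.1 141.8] [136.7 216.3]
-0.1 [512.9 232. ] [362.4 133.5] [134.9 218.2]
0 [513.9 230.3] [362.6 125.1] [133.1 220.2]
0.1 [514.9 228.9] [362.6 116.6] [131.4 222.2]
pivot [506.78778068 248.40175056] [353.63471622 126.13618121]
```

View pics/s1.png

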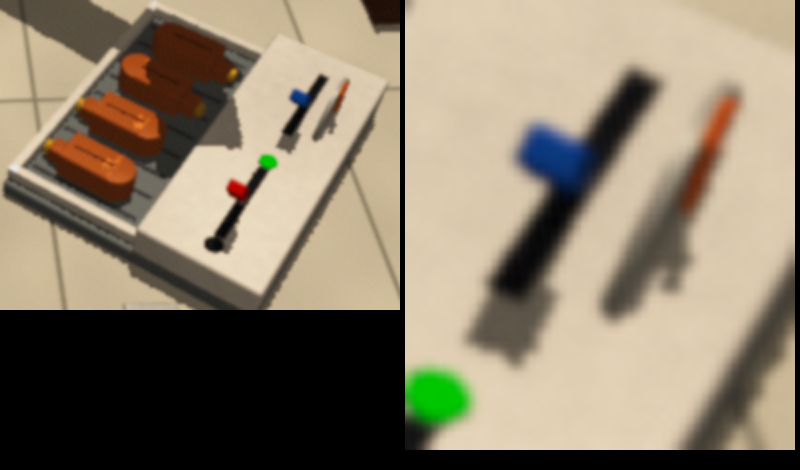

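All four trees lie flat in the tray side by side, and the red handle is at OFF. To read the pointer and lever angles I'll look obliquely from the far side with the wrist camera.

```bash
python3 - <<'E'
from h import *
P=dry(.275,.085);P[2]=.215;plan(P,51.4);print(P)
E
```

```text
t 31.87 pos [0.3496 0.2409 0.214 ] rot [-179.8    0.9   51.3] TWIST [-0.19  0.91 -0.13] TRAVEL cm [26.79  2.47 -0.1 ]
[0.53607681 0.43491862 0.215     ]
```

Emit:
jog_arm:
  targets:
    - {"travel": [3.8,0,0],"twist": [0,0.9,0]}
    - {"travel": [3.8,0,0],"twist": [0,0,0]}
    - {"travel": [3.8,0,0],"twist": [0,0,0]}
    - {"travel": [3.8,0.6,0],"twist": [0,0,0]}
    - {"travel": [3.8,0.6,0],"twist": [0,0,0]}
    - {"travel": [3.8,0.6,0],"twist": [0,0,0]}
    - {"travel": [3.8,0.6,0],"twist": [0,0,0]}
  fingers: 0

```text
time_s: 32.45
tool_pos: [0.5357, 0.4336, 0.2105]
eef_rot: [-179.7, 0.2, 51.2]
ft_force: [0.7, 0.4, 0.3]
grip_width: 0.0
grasp_force: 0.0
```

Emit:
jog_arm:
  targets:
    - {"travel": [0,0,2],"twist": [0,0,0]}
    - {"travel": [0,0,2],"twist": [0,0,0]}
    - {"travel": [0,0,0],"twist": [0,0,0]}
    - {"travel": [0,0,0],"twist": [0,0,0]}

```text
time_s: 32.78
tool_pos: [0.5341, 0.4317, 0.1702]
eef_rot: [-179.7, 0.3, 51.1]
ft_force: [0.5, -0.8, -0.3]
grip_width: -0.0001
grasp_force: 0.0
```

```bash
python3 - <<'E'
from h import *
c=cam("wrist");a=camera("wrist");np.savez("w9.npz",K=c[0],R=c[1],t=c[2]);cv2.imwrite("pics/w9.png",a[:,:,::-1])
p=proj("wrist",dry(.188,.085,.042),c);print(get_obs()["tool_pos"],p)
x,y=p.astype(int);x0,y0=max(x-95,0),max(y-70,0)
save("w9c",a,(x0,y0,x0+190,y0+140),4.2);print(x0,y0)
for A in(-.85,-.75,-.5,-.3,-.2,-.1,0):
    print(A,proj("wrist",dry(.188,.085+.058*np.sin(A),.042+.058*np.cos(A)),c).round(1),proj("wrist",dry(.155,.085+.088*np.sin(A),.042+.088*np.cos(A)),c).round(1))
E
```

```text
[0.5350726  0.43199407 0.17203315] [312.21229444 352.30332092]
217 282
-0.85 [379.7 384. ] [412.7 437.5]
-0.75 [374.4 388.3] [405.5 445.1]
-0.5 [357.2 397.6] [380.9 462.1]
-0.3 [340.2 402.9] [355.5 471.9]
-0.2 [330.9 404.6] [341.3 475.2]
-0.1 [321.3 405.7] [326.5 477.2]
0 [311.5 406. ] [311.5 477.8]
```

View pics/w9c.png

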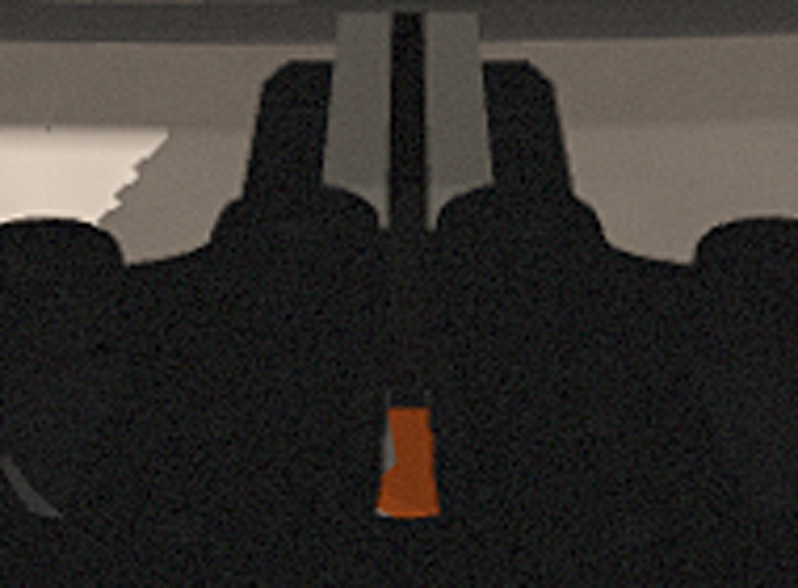

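The gripper hides the pointer in this view (only orange through the gap at (405,460) of the crop). I'll turn so that the camera looks past the fingers.

Emit:
jog_arm:
  targets:
    - {"travel": [0,0,0],"twist": [0,0,-7]}
    - {"travel": [0,0,0],"twist": [0,0,-7]}
    - {"travel": [0,0,0],"twist": [0,0,-7]}
    - {"travel": [0,0,0],"twist": [0,0,-7]}
    - {"travel": [0,0,0],"twist": [0,0,-7]}
    - {"travel": [0,0,0],"twist": [0,0,-7]}
    - {"travel": [0,0,0],"twist": [0,0,-7]}
    - {"travel": [0,0,0],"twist": [0,0,-7]}

```text
time_s: 33.5
tool_pos: [0.536, 0.4327, 0.1747]
eef_rot: [-180.0, -0.1, 107.5]
ft_force: [0.1, -0.2, -0.2]
grip_width: -0.0002
grasp_force: 0.0
```

Emit:
jog_arm:
  targets:
    - {"travel": [0,0,0],"twist": [0,0,-7]}
    - {"travel": [0,0,0],"twist": [0,0,-7]}
    - {"travel": [0,0,0],"twist": [0,0,-7]}
    - {"travel": [0,0,0],"twist": [0,0,-7]}
    - {"travel": [0,0,0],"twist": [0,0,-6.2]}
    - {"travel": [-4,0,0],"twist": [0,0,0]}
    - {"travel": [-4,0,0],"twist": [0,0,0]}
    - {"travel": [0,0,0],"twist": [0,0,0]}

```text
time_s: 34.17
tool_pos: [0.607, 0.3724, 0.1753]
eef_rot: [180.0, 0.5, 140.7]
ft_force: [1.6, -3.0, 0.2]
grip_width: 0.0004
grasp_force: 0.0
```

```bash
cat > lev.py <<'E'
from h import *
import sys
def mask(im,lo,hi,box):
    h=cv2.cvtColor(im,cv2.COLOR_RGB2HSV);m=cv2.inRange(h,lo,hi);k=np.zeros_like(m);k[max(0,box[1]):box[3],max(0,box[0]):box[2]]=1;m=m*k
    cs=cv2.findContours(m,cv2.RETR_EXTERNAL,cv2.CHAIN_APPROX_NONE)[0];return max(cs,key=cv2.contourArea).reshape(-1,2) if cs else None
def onx(uv,x,c):
    o,d=ray("wrist",uv,c);o=undry(o);d=RD.T@d;p=o+d*(x-o[0])/d[0];return (p*1000-[0,85,42])[1:].round(1)
c=cam("wrist");a=camera("wrist");n=sys.argv[1];np.savez(n+".npz",K=c[0],R=c[1],t=c[2]);cv2.imwrite(f"pics/{n}.png",a[:,:,::-1])
p=proj("wrist",dry(.188,.085,.042),c);print("pivot px",p)
x,y=p.astype(int);box=(x-130,y-130,x+130,y+130)
for nm,lo,hi,X in(("orange",(2,140,80),(16,255,255),.188),("blue",(100,110,50),(125,255,255),.155)):
    q=mask(a,lo,hi,box)
    if q is None:print(nm,"none");continue
    P=np.array([onx(v,X,c) for v in q],np.float32);(cx,cy),(w,h),an=cv2.minAreaRect(P)
    print(nm,"px",q.min(0),q.max(0),"rect on plane: centre",(round(cx,1),round(cy,1)),"ang_from_pivot",round(float(np.arctan2(cx,cy)),3),"size",(round(w,1),round(h,1)),"corners",cv2.boxPoints(((cx,cy),(w,h),an)).round(1).tolist())
E
python3 lev.py w10
```

```text
pivot px [183.3029369   98.00884607]
orange px [139  84] [178 121] rect on plane: centre (-5.3, 37.2) ang_from_pivot -0.141 size (19.4, 54.3) corners [[-15.0, 64.4000015258789], [-15.0, 10.100000381469727], [4.400000095367432, 10.100000381469727], [4.400000095367432, 64.4000015258789]]
blue px [ 79 157] [125 220] rect on plane: centre (-47.8, 49.4) ang_from_pivot -0.769 size (31.8, 49.1) corners [[-76.30000305175781, 56.099998474121094], [-42.29999923706055, 20.700000762939453], [-19.299999237060547, 42.70000076293945], [-53.29999923706055, 78.19999694824219]]
```

```bash
cat > an.py <<'E'
from h import *
import sys
n=sys.argv[1];z=np.load(n+".npz");c=(z["K"],z["R"],z["t"]);a=cv2.imread(f"pics/{n}.png")[:,:,::-1]
h=cv2.cvtColor(a,cv2.COLOR_RGB2HSV)
def onx(uv,x):
    o,d=ray("wrist",uv,c);o=undry(o);d=RD.T@d;p=o+d*(x-o[0])/d[0];return (p*1000-[0,85,42])[1:]
p=proj("wrist",dry(.188,.085,.042),c).astype(int)
for nm,lo,hi,X,st in(("orange",(2,140,80),(16,255,255),.188,6),("blue",(100,110,50),(125,255,255),.155,6)):
    m=cv2.inRange(h,lo,hi);ys,xs=np.nonzero(m);k=(abs(xs-p[0])<130)&(abs(ys-p[1])<130)
    P=np.array([onx(v,X) for v in np.c_[xs,ys][k]])
    L=cv2.fitLine(P.astype(np.float32),cv2.DIST_HUBER,0,.01,.01).ravel();s=np.sign(L[1])
    print(nm,len(P),"fit angle",round(float(np.arctan2(L[0]*s,L[1]*s)),3),"y at z=0",round(float(L[2]-L[3]*L[0]/L[1]),1))
    for b in np.arange(0,100,st):
        q=P[(P[:,1]>=b)&(P[:,1]<b+st)]
        if len(q)>3:print(b,len(q),q[:,0].min().round(1),q[:,0].max().round(1),q[:,0].mean().round(1))
E
python3 an.py w10
python3 - <<'E'
import cv2
a=cv2.imread("pics/w10.png");a=a[55:235,60:260];cv2.imwrite("pics/w10c.png",cv2.resize(a,None,fx=3.3,fy=3.3,interpolation=cv2.INTER_CUBIC))
E
```

```text
orange 898 fit angle -0.158 y at z=0 2.0
6 17 -5.7 3.6 -1.2
12 50 -6.5 3.5 -1.5
18 70 -7.4 3.1 -2.1
24 68 -7.6 2.0 -2.9
30 73 -8.9 1.5 -3.6
36 73 -9.6 0.5 -4.4
42 137 -15.0 3.5 -5.8
48 183 -15.0 4.4 -5.4
54 161 -15.0 3.3 -5.6
60 51 -10.6 -1.7 -6.5
blue 2106 fit angle -0.33 y at z=0 -30.7
18 7 -43.6 -39.8 -41.7
24 93 -49.9 -33.7 -41.7
30 179 -56.2 -32.7 -43.4
36 242 -62.0 -32.5 -46.1
42 317 -66.4 -32.2 -48.5
48 350 -66.1 -31.9 -48.8
54 342 -65.2 -32.2 -49.0
60 288 -63.7 -36.9 -50.8
66 209 -62.2 -42.2 -52.9
72 79 -59.5 -48.3 -53.6
```

View pics/w10c.png

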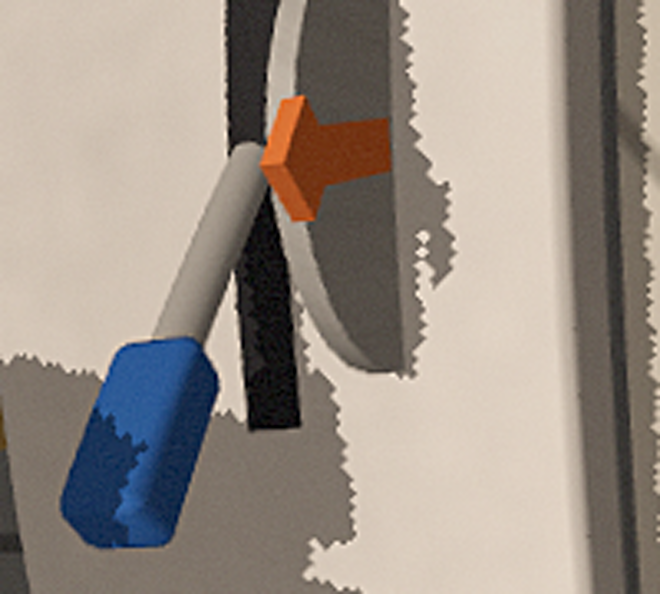

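The view shows the blue lever at -0.77 rad and the arrow-shaped pointer (head mid-line and stem) at about -0.11 rad. The pivot lies where my frame has it. Next I push the lever up from its -y side.

```bash
python3 - <<'E'
from h import *
P=dry(.155,-.002);P[2]=.130;plan(P,141.4)
z=np.load("w10.npz");c=(z["K"],z["R"],z["t"])
for uv in((60+288/3.3,55+165/3.3),(60+262/3.3,55+163/3.3)):
  for X in(.185,.188,.191):
    o,d=ray("wrist",uv,c);o=undry(o);d=RD.T@d;p=(o+d*(X-o[0])/d[0])*1000-[0,85,42];print(X,p.round(1),np.arctan2(p[1],p[2]).round(3))
E
```

```text
t 34.22 pos [0.6038 0.3758 0.1749] rot [180.    0.3 140.8] TWIST [ 0.02  0.28 -0.55] TRAVEL cm [  0.28 -11.61   4.49]
0.185 [185.   -6.3  48.4] -0.13
0.188 [188.   -6.9  54.8] -0.125
0.191 [191.   -7.5  61.2] -0.122
0.185 [185.   -6.4  57.8] -0.11
0.188 [188.   -7.   63.9] -0.108
0.191 [191.   -7.5  70. ] -0.107
```

Emit:
jog_arm:
  targets:
    - {"travel": [0.2,-3.9,-1],"twist": [0,0,-0.5]}
    - {"travel": [0,-3.9,0],"twist": [0,0,0]}
    - {"travel": [0,-3.8,0],"twist": [0,0,0]}
    - {"travel": [0,0,0],"twist": [0,0,0]}
    - {"travel": [0,0,2.7],"twist": [0,0,0]}
    - {"travel": [0,0,2.7],"twist": [0,0,0]}
    - {"travel": [0,0,0],"twist": [0,0,0]}
    - {"travel": [0,0,0],"twist": [0,0,0]}

```text
time_s: 34.88
tool_pos: [0.5239, 0.2932, 0.129]
eef_rot: [-179.9, -0.2, 141.9]
ft_force: [0.8, 1.0, 1.3]
grip_width: 0.0001
grasp_force: 0.0
```

Emit:
jog_arm:
  targets:
    - {"travel": [0.9,0,0],"twist": [0,0,0]}
    - {"travel": [0.9,0,-0.4],"twist": [0,0,0]}
    - {"travel": [0.9,0,-0.5],"twist": [0,0,0]}
    - {"travel": [0.9,0,-0.5],"twist": [0,0,0]}
    - {"travel": [0.9,0,-0.4],"twist": [0,0,0]}
    - {"travel": [0.4,0,-0.2],"twist": [0,0,0]}
    - {"travel": [0,0,0],"twist": [0,0,0]}
    - {"travel": [0,0,0],"twist": [0,0,0]}

```text
time_s: 35.55
tool_pos: [0.4848, 0.3241, 0.149]
eef_rot: [-179.9, -0.2, 142.0]
ft_force: [-0.1, -0.2, -0.1]
grip_width: -0.0001
grasp_force: 0.0
```

```bash
python3 lev.py w11; python3 an.py w11; python3 -c "
from h import *
print((undry(get_obs()['tool_pos'])*1000).round(1))"
```

```text
pivot px [372.30602391 206.81640374]
orange px [379 211] [395 260] rect on plane: centre (-7.2, 43.9) ang_from_pivot -0.163 size (39.8, 22.8) corners [[-19.899999618530273, 24.799999237060547], [2.799999952316284, 23.299999237060547], [5.5, 63.0], [-17.200000762939453, 64.5]]
blue px [286 232] [336 300] rect on plane: centre (38.3, 206.6) ang_from_pivot 0.183 size (344.1, 25.6) corners [[-34.0, 49.900001525878906], [-10.0, 40.900001525878906], [110.5999984741211, 363.20001220703125], [86.5999984741211, 372.20001220703125]]
orange 595 fit angle 0.098 y at z=0 -9.9
24 66 -12.6 2.9 -4.9
30 90 -19.2 2.2 -7.7
36 102 -18.3 1.8 -7.8
42 106 -16.6 2.9 -6.7
48 115 -14.2 4.4 -4.6
54 92 -11.2 4.9 -3.3
60 21 -7.3 -0.5 -4.1
blue 3151 fit angle 0.359 y at z=0 -35.9
[156.2  55.3 128.8]
```

Emit:
jog_arm:
  targets:
    - {"travel": [-2.5,0,0],"twist": [0,0,0]}
    - {"travel": [-2.5,0,-2.6],"twist": [0,0,0]}
    - {"travel": [0,3.9,0],"twist": [0,0,0]}
    - {"travel": [0,3.9,0],"twist": [0,0,0]}
    - {"travel": [0,3.8,0],"twist": [0,0,0]}
    - {"travel": [0,0,0],"twist": [0,0,0]}
    - {"travel": [0,0,0],"twist": [0,0,0]}
    - {"travel": [0,0,0],"twist": [0,0,0]}

```text
time_s: 36.27
tool_pos: [0.5963, 0.3825, 0.1736]
eef_rot: [-179.8, -0.2, 141.9]
ft_force: [-0.8, -0.2, -0.6]
grip_width: 0.0001
grasp_force: 0.0
```

```bash
python3 lev.py w12; python3 an.py w12; python3 -c "
from h import *
print((undry(get_obs()['tool_pos'])*1000).round(1));P=dry(.155,.03);P[2]=.15;plan(P,141.4)
z=np.load('w12.npz');c=(z['K'],z['R'],z['t'])
for A in(-.3,-.2,-.1,0,.1):
  print(A,*[proj('wrist',dry(.155,.085+r*np.sin(A),.042+r*np.cos(A)),c).round(1) for r in(.052,.07,.088)])
h=cv2.cvtColor(cv2.imread('pics/w12.png'),cv2.COLOR_BGR2HSV);m=cv2.inRange(h,(100,110,50),(125,255,255));n,l,s,ce=cv2.connectedComponentsWithStats(m);print(s[s[:,4]>200],ce[s[:,4]>200])
"
```

```text
pivot px [185.19998933 120.26545966]
orange px [141 110] [179 148] rect on plane: centre (-5.7, 37.7) ang_from_pivot -0.149 size (52.8, 19.8) corners [[-16.200000762939453, 11.600000381469727], [3.5999999046325684, 11.100000381469727], [4.800000190734863, 63.900001525878906], [-14.899999618530273, 64.4000015258789]]
blue px [ 55 124] [108 163] rect on plane: centre (-8.5, 66.4) ang_from_pivot -0.127 size (15.3, 50.7) corners [[-19.100000381469727, 90.5999984741211], [-13.0, 40.29999923706055], [2.200000047683716, 42.20000076293945], [-3.9000000953674316, 92.5]]
orange 917 fit angle -0.125 y at z=0 0.9
6 15 -5.6 3.6 -1.2
12 55 -6.2 3.6 -1.1
18 69 -7.3 3.3 -2.2
24 74 -7.8 2.6 -2.6
30 77 -8.8 1.9 -3.3
36 84 -9.3 1.1 -3.9
42 138 -15.3 3.0 -6.3
48 189 -15.3 4.5 -5.3
54 160 -14.4 3.8 -5.0
60 51 -9.7 -1.3 -5.8
blue 1546 fit angle -0.109 y at z=0 -1.3
36 13 -12.3 -5.6 -9.0
42 132 -13.3 0.1 -6.5
48 158 -14.4 0.2 -7.0
54 171 -14.9 -0.3 -7.5
60 186 -15.9 -0.7 -8.2
66 209 -16.5 -0.7 -8.7
72 221 -17.3 -1.5 -9.5
78 230 -17.2 -2.3 -10.0
84 223 -17.0 -3.0 -10.3
[271.1   4.9 154. ]
t 36.32 pos [0.5963 0.3819 0.174 ] rot [-179.8   -0.2  141.8] TWIST [-0.23 -0.17  0.43] TRAVEL cm [  2.51 -11.61   2.4 ]
-0.3 [101.  152.4] [ 84.3 165.6] [ 65.4 181.2]
-0.2 [ 99.3 143.3] [ 81.5 152.5] [ 61.2 163.6]
-0.1 [ 98.1 133.9] [ 79.6 138.8] [ 58.2 144.9]
0 [ 97.6 124.3] [ 78.7 124.8] [ 56.8 125.7]
0.1 [ 97.6 114.7] [ 78.7 110.8] [ 56.9 106.5]
[[     0      0    640    480 305405]
 [    46    124     63     40   1795]] [[320.92778114 240.06610239]
 [ 76.57437326 143.1821727 ]]
```

The lever reads -0.12 and the pointer -0.115, so they are in line. Before switching on I check the tray and cap.

```bash
python3 - <<'E'
from h import *
for n in("top","scene"):
    a=camera(n);cv2.imwrite(f"pics/{n}2.png",a[:,:,::-1])
    for k,z in(("cedar",.05),("green",.06)):
        for q in blobs(a,k):
            r=obj(n,q,z)
            if 38<r[2][1]<90 and r[2][0]<125 and r[0][0]>250: print(n,k,[np.round(v,1) for v in r],(undry(np.r_[r[0]/1000,z])*1000).round(1))
P=dry(.155,-.167);P[2]=.133;plan(P,141.4)
# did the bystanders stay? difference to first pictures
for n in("top","scene"):
    d=cv2.absdiff(cv2.imread(f"pics/{n}0.png"),cv2.imread(f"pics/{n}2.png")).max(2)>60
    for nm,b in dict(top=dict(dish=(310,85,360,135),stand=(238,82,278,132),tin=(394,100,428,136),stop=(400,213,423,235)),scene=dict(dish=(280,352,345,412),stand=(385,338,436,402),tin=(192,358,238,402),stop=(208,250,236,280)))[n].items():print(n,nm,d[b[1]:b[3],b[0]:b[2]].mean().round(3))
E
```

```text
top cedar [array([347.5, 239.7]), np.float64(-130.7), array([102.1,  44.5]), array([347.2, 239.2])] [  4.8 110.6  30. ]
top cedar [array([400.8, 189.9]), np.float64(-128.3), array([102.5,  43.3]), array([399.7, 188.5])] [-0.9 37.9 30. ]
top cedar [array([457., 139.]), np.float64(51.5), array([104.9,  43. ]), array([458.2, 140.2])] [ -5.6 -37.8  30. ]
top cedar [array([518.1,  94. ]), np.float64(51.5), array([103.4,  42.1]), array([519.2,  95.5])] [  -2.7 -113.6   30. ]
top green [array([ 438.6, -290.5]), np.float64(-88.8), array([78.4, 60.1]), array([ 437.8, -292.7])] [-352.7 -291.4   40. ]
scene green [array([ 447.6, -294.7]), np.float64(-174.3), array([88. , 77.7]), array([ 446. , -297.2])] [-350.4 -301.1   40. ]
t 36.42 pos [0.5965 0.3821 0.1747] rot [-179.8   -0.2  141.8] TWIST [-0.15 -0.16  0.42] TRAVEL cm [-17.18 -11.64   4.17]
top dish 0.0
top stand 0.0
top tin 0.0
top stop 0.0
scene dish 0.0
scene stand 0.0
scene tin 0.0
scene stop 0.027
```

The cap was knocked about 4 cm but still stands flat on the disc (78×60 footprint), and the bystanders haven't moved. Now I flip the red handle on.

Emit:
jog_arm:
  targets:
    - {"travel": [0,0,-3],"twist": [0,0,0.4]}
    - {"travel": [-4,0,0],"twist": [0,0,0]}
    - {"travel": [-4,0,0],"twist": [0,0,0]}
    - {"travel": [-4,0,0],"twist": [0,0,0]}
    - {"travel": [-4,0,0],"twist": [0,0,0]}
    - {"travel": [-1.3,-3.8,0],"twist": [0,0,0]}
    - {"travel": [0,-3.9,0],"twist": [0,0,0]}
    - {"travel": [0,-3.9,0],"twist": [0,0,0]}

```text
time_s: 37.08
tool_pos: [0.6598, 0.1815, 0.2037]
eef_rot: [-179.9, -0.1, 141.4]
ft_force: [0.1, -0.3, -0.3]
grip_width: -0.0002
grasp_force: 0.0
```

Emit:
jog_arm:
  targets:
    - {"travel": [0,0,0],"twist": [0,0,0]}
    - {"travel": [0,0,0],"twist": [0,0,0]}

```text
time_s: 37.25
tool_pos: [0.6578, 0.1808, 0.2046]
eef_rot: [-179.7, -0.2, 141.2]
ft_force: [0.4, 1.0, 1.2]
grip_width: 0.0001
grasp_force: 0.0
```

```bash
python3 -c "
from h import *
P=dry(.155,-.167);P[2]=.133;plan(P,141.4)"
```

```text
t 37.25 pos [0.6578 0.1808 0.2046] rot [-179.7   -0.2  141.2] TWIST [-0.29 -0.24 -0.22] TRAVEL cm [0.17 0.26 7.16]
```

Emit:
jog_arm:
  targets:
    - {"travel": [0.1,0.2,3.6],"twist": [0,0,0]}
    - {"travel": [0,0,3.5],"twist": [0,0,0]}
    - {"travel": [0,0,0],"twist": [0,0,0]}
    - {"travel": [1.5,0,0],"twist": [0,0,0]}
    - {"travel": [1.5,0,0],"twist": [0,0,0]}
    - {"travel": [1.5,0,0],"twist": [0,0,0]}
    - {"travel": [1.5,0,-0.4],"twist": [0,0,0]}
    - {"travel": [1.5,0,-0.4],"twist": [0,0,0]}

```text
time_s: 37.92
tool_pos: [0.602, 0.2356, 0.1433]
eef_rot: [179.9, -0.1, 141.5]
ft_force: [0.1, 0.2, -0.0]
grip_width: -0.0
grasp_force: 0.1
```

Emit:
jog_arm:
  targets:
    - {"travel": [0.8,0,0],"twist": [0,0,0]}
    - {"travel": [0,0,0],"twist": [0,0,0]}
    - {"travel": [0,0,0],"twist": [0,0,0]}
    - {"travel": [-3,0,0],"twist": [0,0,0]}
    - {"travel": [0,0,-3.5],"twist": [0,0,0]}
    - {"travel": [0,0,-3.5],"twist": [0,0,0]}
    - {"travel": [-4,0,0],"twist": [0,0,0]}
    - {"travel": [-4,0,0],"twist": [0,0,0]}

```text
time_s: 38.58
tool_pos: [0.6837, 0.1723, 0.2145]
eef_rot: [179.8, -0.0, 141.7]
ft_force: [0.2, 0.2, -0.4]
grip_width: 0.0001
grasp_force: 0.0
```

Emit:
jog_arm:
  targets:
    - {"travel": [-3,0,0],"twist": [0,0,0]}
    - {"travel": [0,0,0],"twist": [0,0,0]}
    - {"travel": [0,0,0],"twist": [0,0,0]}
    - {"travel": [0,0,0],"twist": [0,0,0]}

```text
time_s: 38.92
tool_pos: [0.7052, 0.1517, 0.2109]
eef_rot: [-179.9, -0.2, 141.5]
ft_force: [-0.2, 0.6, -0.9]
grip_width: -0.0002
grasp_force: 0.0
```

```bash
python3 - <<'E'
from h import *
c=cam("wrist");a=camera("wrist")
for n,im,cc in(("wrist",a,c),("top",camera("top"),None),("scene",camera("scene"),None)):
    cv2.imwrite(f"pics/{n}3.png",im[:,:,::-1])
    h=cv2.cvtColor(im,cv2.COLOR_RGB2HSV);m=cv2.inRange(h,(0,150,60),(4,255,255))|cv2.inRange(h,(174,150,60),(180,255,255))
    k,l,s,ce=cv2.connectedComponentsWithStats(m)
    m2=cv2.inRange(h,(100,110,50),(125,255,255));k2,l2,s2,ce2=cv2.connectedComponentsWithStats(m2)
    print(n,"red",[(e.round(),int(v[4])) for e,v in zip(ce[1:],s[1:]) if v[4]>25],"blue",[(e.round(1),int(v[4])) for e,v in zip(ce2[1:],s2[1:]) if v[4]>15])
    for nm,A in(("on",.6),("off",-.6)):print(nm,proj(n,dry(.155,-.085+.07*np.sin(A),.042+.07*np.cos(A)),cc).round())
    print("blue exp",[proj(n,dry(.155,.085+.07*np.sin(A),.042+.07*np.cos(A)),cc).round(1) for A in(-.2,-.115,0)])
    for q in blobs(im,"green"):
        if n=="top":print([np.round(v,1) for v in obj(n,q,.06)])
E
```

```text
wrist red [] blue []
on [309. -45.]
off [309.  81.]
blue exp [array([ 309.9, -183. ]), array([ 310. , -188.6]), array([ 310. , -195.3])]
top red [] blue [(array([626.9, 269.7]), 586)]
on [182. 185.]
off [205. 158.]
blue exp [array([146.8, 224.4]), array([144.9, 226.4]), array([142.5, 229.1])]
[array([ 438.6, -290.5]), np.float64(-88.8), array([78.4, 60.1]), array([ 437.8, -292.5])]
scene red [(array([548.,  31.]), 1115), (array([525.,  83.]), 304)] blue [(array([252.6,  49.5]), 988), (array([369.4,  45.3]), 311), (array([360.4,  86.4]), 216), (array([  7.2, 235.8]), 544), (array([499.1, 221.9]), 96)]
on [474. 261.]
off [458. 285.]
blue exp [array([498.2, 224.2]), array([499.4, 222.3]), array([500.9, 220. ])]
```

Emit:
jog_arm:
  targets:
    - {"travel": [0,0,-4],"twist": [0,0,0]}
    - {"travel": [0,0,-2],"twist": [0,0,0]}
    - {"travel": [4,0,0],"twist": [0,0,0]}
    - {"travel": [3,0,0],"twist": [0,0,0]}
    - {"travel": [0,0,0],"twist": [0,0,0]}
    - {"travel": [0,0,0],"twist": [0,0,0]}
    - {"travel": [0,0,0],"twist": [0,0,0]}

```text
time_s: 39.65
tool_pos: [0.6506, 0.196, 0.2719]
eef_rot: [-180.0, -0.1, 141.6]
ft_force: [-0.5, -0.9, -0.2]
grip_width: 0.0002
grasp_force: 0.0
```

```bash
python3 - <<'E'
from h import *
c=cam("wrist");im=camera("wrist")
h=cv2.cvtColor(im,cv2.COLOR_RGB2HSV)
for nm,m in(("red",cv2.inRange(h,(0,150,60),(4,255,255))|cv2.inRange(h,(174,150,60),(180,255,255))),("blue",cv2.inRange(h,(100,110,50),(125,255,255)))):
    k,l,s,ce=cv2.connectedComponentsWithStats(m);print(nm,[(e.round(),v) for e,v in zip(ce[1:],s[1:]) if v[4]>60])
for A in(.7,.6,.5,-.6):print(A,[proj("wrist",dry(.155,-.085+r*np.sin(A),.042+r*np.cos(A)),c).round() for r in(.052,.07,.088)])
for A in(-.2,-.115,0):print(A,proj("wrist",dry(.155,.085+.07*np.sin(A),.042+.07*np.cos(A)),c).round())
E
```

```text
red [(array([310.,  79.]), array([ 297,   58,   26,   44, 1018], dtype=int32))]
blue []
0.7 [array([310.,  91.]), array([310.,  73.]), array([309.,  54.])]
0.6 [array([310.,  96.]), array([309.,  80.]), array([309.,  63.])]
0.5 [array([310., 101.]), array([309.,  88.]), array([309.,  72.])]
-0.6 [array([309., 172.]), array([309., 188.]), array([309., 206.])]
-0.2 [310. -68.]
-0.115 [310. -75.]
0 [310. -83.]
```

The red handle reads +0.60 (ON) with its grip at (310,79), matching the projected stop. Everything else is verified, so I hand in.

```bash
python3 -c "
from rig import *
print(job_done())"
```

```text
the job is handed in; nothing more can be done
None
```

I handed the job in after about 40 s of the 210 s: the isolator went off first, the cap stands on the turntable (knocked about 4 cm after I set it down, still upright), all four cedar trees lie flat in the tray, the vent lever reads −0.12 rad against about −0.115 for the pointer, the isolator is back on at +0.6, and none of the four leave-alone items had moved when I checked just before switching it back on.

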